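# Sanitise a toothbrush handle on all three sides and put it in the rack

## Robot

A 6-joint arm with a two-finger parallel gripper is mounted at the origin on the work surface. World frame = base frame: x ahead of the robot, y to its left, z up, the work surface at z = 0. Lengths are in mm, angles in rad, forces in N, time in s.
With the tool pointing down it reaches from about 375 to 975 mm from the base axis. Payload 3.8 kg.
Tool frame: the origin (TCP) lies on the front face of the gripper's body, between the roots of the fingers; the fingertips stand 73 mm ahead of it and the grasp point (between the pads) lies 54 mm ahead of it; z points along the fingers, y is the direction in which the jaws open and shut (so a half turn about z gives the same grasp; the last joint's range is limited). The gripper opens to 85 mm and grips with 20 to 120 N. Pads are 22 mm wide; open, the fingers measure 114 mm over their backs; the gripper's body (76 mm by 85 mm) begins 54 mm behind the grasp point. The pads swing forward as they close: fully open they stand 13 mm farther back than shut.
Start: joints at [-0.037, 0.264, 1.604, -0, 1.274, -0.037], TCP at [674.995, -0.002, 303.88] pointing down, gripper open.
Joint ranges: [-2.63, 2.63], [-0.94, 2.18], [0.31, 2.57], [-1.31, 4.45], [0, 2.66], [-2.55, 2.55]. Speed limits (rad/s): [2.57, 2.57, 3.14, 3.14, 3.14, 3.14].

## Interface

Orientations are given as [roll, pitch, yaw] about the fixed x, y, z axes, in that order (R = Rz(yaw) Ry(pitch) Rx(roll)).
In Python, from bench import manip gives the robot as it stands. The module is installed in compiled form; this text tells all that it offers.
- The arm moves only by the tool step_arm, never from a script. Its argument "series" is a list of rows, each a list of 5 numbers: the opening, from 0 (shut) to 1 (fully open), then the shift along the tool's x, y, z in m, then the turn about the tool's z in degrees. A call has 1 to 5 rows; each row shifts and turns the pose as measured when the row begins, along the tool's axes as they then stand; what a row does not reach is not made up. A row lasts 1/12 s, in which the tool goes at most 41.7 mm and 7.16 degrees, less where a joint would pass 70% of its speed; a pose out of reach is approached as far as the arm can. A call is refused whole if a number of a shift passes 0.0417 or a number of a turn 7.16, either way. A call with a gripper value outside its range is refused whole. The fingers move at their own pace and stop on an object; the grip force is fixed at half the most. Time passes only in rows, so rows that do not move let the fingers close. It gives the time, the measured TCP pose, the force and the opening at its end, in the units of the state.
- manip.get_state(): the state, without advancing time (a new reading comes with each control period).
- manip.get_image(name): name is "scene" or "side" or "wrist"; returns a dict with "image" (420x560x3 uint8, blue, green, red), "fov_y" (degrees; the focal length in pixels is half the picture's height over the tangent of half this angle, whatever the lens; pixels are square), "cx", "cy" (the principal point, pixels), "k1" (the pictures are not rectified: a ray, as slopes to the right and down, at radius r is drawn at 1 + k1 r^2 times it, then the intrinsics apply), "origin" and "orientation" of the camera in the world; the wrist camera has in their place "T_tool_cam" (4x4, takes a point from camera to tool coordinates, whose origin is the TCP and whose axes are the flange's). Camera axes: x right, y up, looking along -z (the intrinsics and any distortion apply to the point x, -y, -z); pixel columns grow to the right and rows downward; lengths in mm; the calibration is good to about 2 mm. A picture is of the moment at which its call begins: read the wrist's pose just before it. There is no depth.
- manip.finish_job(): hands the job in, once; it reports no verdict.
The state is a dict: "time": time; "joint_pos": joint angles; "qvel": joint speeds; "joint_efforts": joint torques, N m; "tcp_pos": TCP position; "orientation": TCP orientation; "ft_force": force on the tool from outside, world axes, zero at the start; "torque": the same for the moment, N m; "gripper_width": finger opening in mm.
Only numpy, scipy, OpenCV 4.12 (cv2) and the standard library are available. Lean on these libraries where they do the work, as an engineer would, in place of code of your own. Each camera call takes 0.05 s, during which the arm holds its last target.

## Task

Pick up the white toothbrush handle and hold it upright about 4 cm in front of the violet window of the sanitising lamp, with the coloured strips level with the window: turn it to face the window squarely with its blue side, then its orange side, then its green side, for about a second each, without touching the lamp. Then stand the handle upright in the one empty cell of the chrome rack, the one with the yellow pad; set it down gently rather than dropping it, and leave all the other things as they are.

Things in the scene. Friction and masses are not known exactly. Their poses are not given: they have to be found in the camera images.
- handle: white toothbrush handle, upright, 120 g: foot 34 mm diameter, body 30 mm up to 85 mm with three strips (15 to 80 mm), bare collar to grip 28 mm diameter from 88 to 128 mm, steel shaft 6 mm diameter up to 146 mm. Origin: centre of the underside; z up, x out through the blue strip; from above, orange is 120 degrees anticlockwise of blue, green 240
- side_blue (a point): blue coloured side strip of the handle (18 x 65 mm): the point is the middle of its surface, 16.7 mm from the handle's axis and 47.5 mm above its underside; its x axis points straight out of the strip, z along the handle to the top
- side_orange (a point): orange coloured side strip of the handle (18 x 65 mm): the point is the middle of its surface, 16.7 mm from the handle's axis and 47.5 mm above its underside; its x axis points straight out of the strip, z along the handle to the top
- side_green (a point): green coloured side strip of the handle (18 x 65 mm): the point is the middle of its surface, 16.7 mm from the handle's axis and 47.5 mm above its underside; its x axis points straight out of the strip, z along the handle to the top
- lamp: sanitising lamp, fixed: white upright block 32 (x) x 60 (y) x 120 mm tall on a grey foot 56 x 66 x 12 mm. Origin: centre of the underside; its violet window faces its -x (away from the rack, to the left and ahead as seen from the robot), z up; a violet line along the front edge of its top shows that side from above
- lamp_window (a point): middle of the lamp's round violet window (34 mm diameter), on its front 17.5 mm to -x of the lamp's origin and 90 mm above the ledge; axes as the lamp's: -x points out of the window
- rack: chrome wire rack, fixed, 55 (x) x 208 (y) mm, top wire 57 mm above the ledge. Four square cells in a row along its y (centres at y = -76.5, -25.5, 25.5, 76.5 mm), each 47 mm clear between 4 mm wires, floor 4 mm above the ledge. Origin: centre of the underside
- pad: yellow square pad 42 x 42 x 3 mm fixed on the floor of the rack's one empty cell, at the cell's centre. Origin: centre of its underside, 4 mm above the ledge, so its top is 7 mm above the ledge; axes as the rack's
- amber_bottle: amber glass bottle, 32 mm diameter, 80 mm tall, standing in a rack cell. Origin: centre of the underside
- green_bottle: green glass bottle, 32 mm diameter, 80 mm tall, standing in a rack cell. Origin: centre of the underside
- balm_stick: grey stick with red cap, 32 mm diameter, 76 mm tall, standing in a rack cell. Origin: centre of the underside
- comb: blue plastic comb lying on the ledge, 32 (x) x 170 (y) x 5 mm. Origin: about the centre of the underside
- hairbrush: round wooden hairbrush lying along its y, head from 0 to 85 mm with bristles to 52 mm above the ledge, handle from 0 to -115 mm. Origin: where head and handle meet, on the ledge
- pill_organiser: closed grey pill organiser with seven lids, 36 (x) x 168 (y) x 25 mm. Origin: centre of the underside
Things that resemble listed ones, but are neither listed nor needed, are in the scene too. Of the things that look like the pad, take the one that is farthest from the robot's base at the start.

How it is judged:
By the outcome, as a careful person would: the job done as asked, in the order asked, and still so for the second after the job is handed in, with the robot touching nothing.
It also fails if it takes over 62 s, if anything falls off the work surface, if the arm or the gripper's body presses on something with over 40 N, if the wrist force passes 120 N, or if a joint passes its speed limit or range.

## Working session

There is one attempt and no reset: what is moved stays moved. The work goes in short steps, Python scripts to look and compute and a tool call to move; the robot and the scene stay as the last step left them, time stands still between calls to the robot, and variables do not carry over. Pictures are saved under pics/ and viewed, and the job is handed in when it is done.

Besides the shell and the picture viewer there is one more tool, called after ">>>" as a command line: name --pt "numbers of a row" for each row, then --argument value for the rest. step_arm: Moves the arm, as the interface text tells. Its arguments: {"type":"object","properties":{"series":{"type":"array","items":{"type":"array","items":{"type":"number"}}}},"required":["series"]}

```bash
mkdir -p pics; python3 - <<'E'
from bench import manip
import cv2
s=manip.get_state();print(s)
for n in ["scene","side","wrist"]:
    d=manip.get_image(n);cv2.imwrite(f"pics/{n}0.png",d["image"]);print(n,{k:v for k,v in d.items() if k!="image"})
E
```

```text
{'time': 0.0, 'joint_pos': array([-3.69299732e-02,  2.64747260e-01,  1.60537971e+00,  1.29580881e-05,
        1.27368188e+00, -3.68768308e-02]), 'qvel': array([-1.91884917e-03, -1.08807868e-03, -2.12278448e-03, -3.25540292e-05,
       -6.11745713e-04, -2.18953556e-03]), 'joint_efforts': array([ 6.10465631e-04, -5.15121067e+01, -3.67308676e+01, -4.07824507e-05,
        1.31324201e-02,  1.46811578e-05]), 'tcp_pos': array([6.74433479e+02, 2.26083529e-03, 3.02562722e+02]), 'orientation': array([-3.13937842e+00, -9.40812798e-05,  1.57073927e+00]), 'ft_force': array([-0.09930005,  0.25242875,  0.32437475]), 'torque': array([-0.01599374,  0.03492077,  0.01658565]), 'gripper_width': 85.04401680841465}
scene {'fov_y': 45.60554669365577, 'cx': 278.8236448971263, 'cy': 209.59238390513542, 'k1': -0.18065283717584793, 'origin': array([1147.658194  ,  246.15543284, 1156.99449289]), 'orientation': array([5.50836705e-01, 1.69989870e-03, 1.98257842e+00])}
side {'fov_y': 54.751386967667884, 'cx': 274.6406464885077, 'cy': 208.4214473531874, 'k1': 0.0025266551994779455, 'origin': array([ 317.63493626, -609.64723687,  642.25864596]), 'orientation': array([ 0.85898755, -0.02147892, -0.36741061])}
wrist {'fov_y': 64.18624012501752, 'cx': 284.0820596578471, 'cy': 210.27597385581254, 'k1': -0.019912900492568688, 'T_tool_cam': array([[ 2.32483109e-06,  9.65147103e-01,  2.61707987e-01,
         6.67426424e+01],
       [ 9.99998112e-01, -5.10726384e-04,  1.87461326e-03,
         1.12887293e+00],
       [ 1.94293873e-03,  2.61707489e-01, -9.65145282e-01,
        -6.91085680e+01],
       [ 0.00000000e+00,  0.00000000e+00,  0.00000000e+00,
         1.00000000e+00]])}
```

View pics/scene0.png

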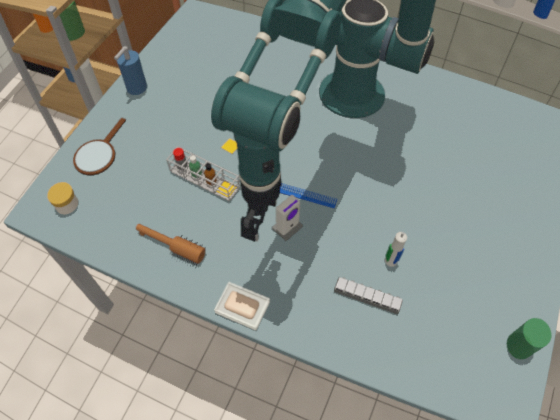

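View pics/side0.png

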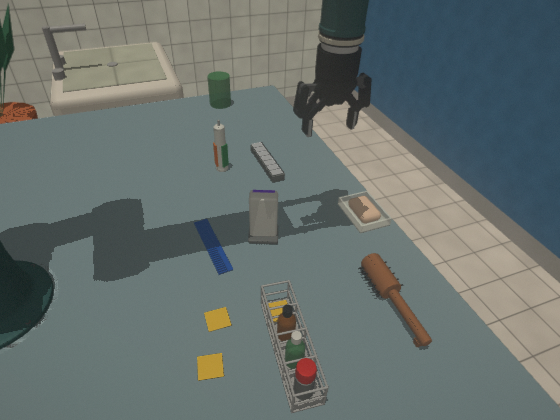

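View pics/wrist0.png

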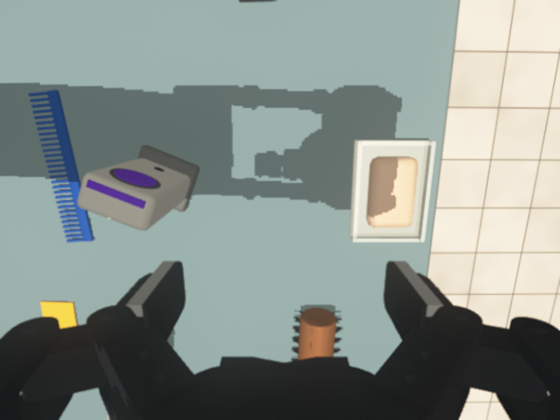

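```bash
cat > h.py <<'E'
import numpy as np, cv2
from scipy.spatial.transform import Rotation as R
from bench import manip
def grab(n,fn=None):
    s=manip.get_state(); d=manip.get_image(n)
    if n=="wrist":
        T=np.eye(4);T[:3,:3]=R.from_euler('xyz',s["orientation"]).as_matrix();T[:3,3]=s["tcp_pos"]
        d["T"]=T@d["T_tool_cam"]
    else:
        T=np.eye(4);T[:3,:3]=R.from_euler('xyz',d["orientation"]).as_matrix();T[:3,3]=d["origin"];d["T"]=T
    if fn: cv2.imwrite(fn,d["image"])
    np.savez(f"last_{n}.npz",**d)
    return d
def last(n): return dict(np.load(f"last_{n}.npz"))
def K(d):
    f=210/np.tan(np.radians(float(d["fov_y"])/2));return f,float(d["cx"]),float(d["cy"]),float(d["k1"])
def proj(d,P):
    P=np.atleast_2d(P);f,cx,cy,k=K(d);T=d["T"]
    c=(P-T[:3,3])@T[:3,:3]; x=c[:,0]/-c[:,2];y=-c[:,1]/-c[:,2];q=1+k*(x*x+y*y)
    return np.c_[cx+f*x*q,cy+f*y*q]
def ray(d,u,v):
    f,cx,cy,k=K(d);a=(u-cx)/f;b=(v-cy)/f;x,y=a,b
    for _ in range(30):
        q=1+k*(x*x+y*y);x,y=a/q,b/q
    r=d["T"][:3,:3]@np.array([x,-y,-1.]);return d["T"][:3,3],r/np.linalg.norm(r)
def onz(d,u,v,z):
    o,r=ray(d,u,v);return (o+r*(z-o[2])/r[2]).round(1)
def tri(obs):
    A=np.zeros((3,3));b=np.zeros(3);L=[]
    for d,u,v in obs:
        o,r=ray(d,u,v);M=np.eye(3)-np.outer(r,r);A+=M;b+=M@o;L.append((o,M))
    p=np.linalg.solve(A,b);return p.round(1),[round(float(np.linalg.norm(M@(p-o))),1) for o,M in L]
def crop(d,x0,y0,x1,y1,s,fn):
    cv2.imwrite(fn,cv2.resize(d["image"][y0:y1,x0:x1],None,fx=s,fy=s,interpolation=cv2.INTER_CUBIC))
E
python3 - <<'E'
from h import *
a=grab("scene");b=grab("side");w=grab("wrist")
t=[cv2.resize(i,(400,300),interpolation=cv2.INTER_CUBIC) for i in (a["image"][215:290,350:450],b["image"][110:185,180:280],a["image"][185:245,250:330],b["image"][180:255,220:320])]
cv2.imwrite("pics/c1.png",np.vstack([np.hstack(t[:2]),np.hstack(t[2:])]))
t=[cv2.resize(a["image"][125:215,150:270],(400,300),interpolation=cv2.INTER_CUBIC),cv2.resize(b["image"][270:420,180:380],(400,300),interpolation=cv2.INTER_CUBIC),cv2.resize(w["image"][130:250,60:220],(400,300),interpolation=cv2.INTER_CUBIC),cv2.resize(b["image"][240:345,230:370],(400,300),interpolation=cv2.INTER_CUBIC)]
cv2.imwrite("pics/c2.png",np.vstack([np.hstack(t[:2]),np.hstack(t[2:])]))
E
```

```text
(no output)
```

View pics/c1.png

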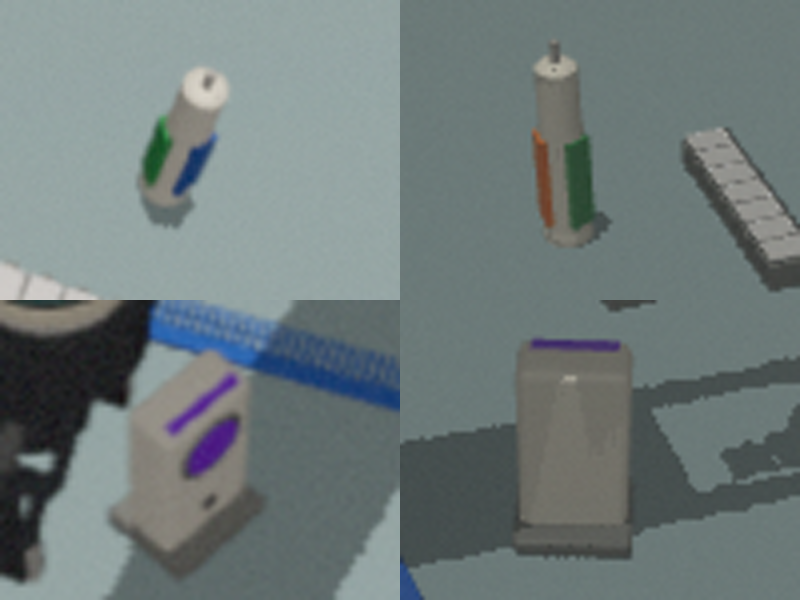

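View pics/c2.png

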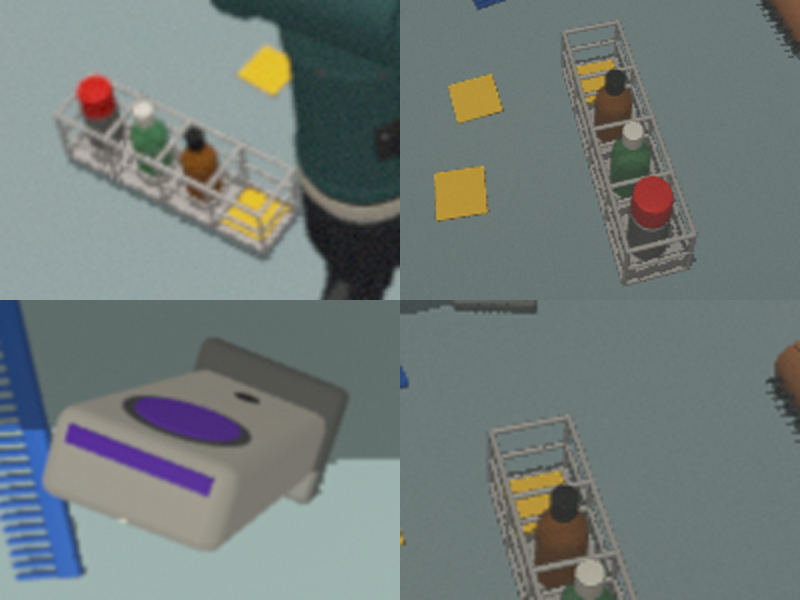

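```bash
cat > fit.py <<'E'
from h import *
from scipy.optimize import least_squares
def Rz(a): c,s=np.cos(a),np.sin(a);return np.array([[c,-s,0],[s,c,0],[0,0,1]])
def fit(obs,x0,z=0):
    # obs: list of (cam, local pt, (u,v), weight)
    def f(p):
        out=[]
        for d,l,uv,w in obs:
            out.append(w*(proj(d,Rz(p[2])@np.array(l,float)+[p[0],p[1],z])[0]-uv))
        return np.concatenate(out)
    r=least_squares(f,x0,loss='soft_l1',x_scale=[100,100,1]);return r.x,f(r.x).reshape(-1,2).round(1)
E
python3 - <<'E'
from fit import *
a,b,w=last("scene"),last("side"),last("wrist")
S=lambda x,y:(350+x/4-.4,215+y/4-.4)
D=lambda x,y:(180+(x-400)/4-.4,110+y/4-.4)
def st(k,y,z): return Rz(np.radians(120*k))@np.array([16.7,y,z])
print("collar",tri([(a,*S(204,90)),(b,*D(556,67))]))
o=[(a,(0,0,128),S(204,90),1),(b,(0,0,128),D(556,67),1)]
for l,p in [((0,-9,80),(200,140)),((0,9,80),(216,134)),((0,-9,15),(173,192)),((0,9,15),(188,195))]: o.append((a,st(0,*l[1:]),S(*p),1))
for l,p in [((0,-9,80),(160,118)),((0,9,80),(172,130)),((0,-9,15),(143,180)),((0,9,15),(155,186))]: o.append((a,st(2,*l[1:]),S(*p),1))
for l,p in [((0,-9,80),(566,140)),((0,9,80),(588,135)),((0,-9,15),(572,229)),((0,9,15),(594,224))]: o.append((b,st(2,*l[1:]),D(*p),1))
for l,p in [((0,-9,80),(533,132)),((0,9,80),(545,137)),((0,-9,15),(540,222)),((0,9,15),(552,228))]: o.append((b,st(1,*l[1:]),D(*p),1))
best=None
for y in range(-3,4):
    x,r=fit(o,[700,250,y]); c=np.abs(r).sum()
    if best is None or c<best[0]: best=(c,x,r)
print("handle",best[1].round(3),np.degrees(best[1][2]));print(best[2].tolist())
S=lambda x,y:(250+x/5-.4,185+(y-300)/5-.4)
D=lambda x,y:(220+(x-400)/4-.4,180+(y-300)/4-.4)
W=lambda x,y:(60+x/2.5-.3,130+(y-300)/2.5-.3)
print("win",tri([(a,*S(213,446)),(w,*W(190,421))]))
for i,p in enumerate([[(172,432),(67,433),(620,346)],[(236,380),(213,488),(530,345)]]):
  print("line",tri([(a,*S(*p[0])),(w,*W(*p[1])) ]),)
for k in [(0,1),(1,0)]:
  L=[[(172,432),(236,380)],[(67,433),(213,488)],[(530,345),(620,346)]]
  print(tri([(a,*S(*L[0][0])),(w,*W(*L[1][k[0]])),(b,*D(*L[2][k[0]]))]),tri([(a,*S(*L[0][0])),(w,*W(*L[1][k[0]])),(b,*D(*L[2][k[1]]))]))
  print(tri([(a,*S(*L[0][1])),(w,*W(*L[1][k[1]])),(b,*D(*L[2][k[1]]))]),tri([(a,*S(*L[0][1])),(w,*W(*L[1][k[1]])),(b,*D(*L[2][k[0]]))]))
E
```

```text
collar (array([523.3, 286.3, 127.5]), [0.5, 0.5])
handle [522.233 286.277  -5.189] -297.2889381145202
[[0.3, -0.6], [-0.2, -0.0], [-0.4, 3.1], [0.6, 0.3], [1.1, 1.5], [2.2, -3.3], [-0.2, -0.5], [-1.3, 3.0], [-0.7, -4.2], [-1.9, 0.6], [1.0, 1.8], [0.2, 0.1], [1.1, 0.4], [0.0, -1.4], [-0.4, -0.3], [-1.3, 1.9], [-0.3, -2.0], [-1.3, 0.0]]
win (array([557.5,  22.2, 110.8]), [0.0, 0.0])
line (array([878.4, 131.6, 693. ]), [8.3, 8.3])
line (array([686.3,  75.8, 393.3]), [3.7, 3.7])
(array([533.4,  13.3, 115. ]), [27.5, 13.5, 14.0]) (array([554.2,   9. , 127.4]), [12.9, 27.1, 14.3])
(array([555.4,   9.3, 127.7]), [27.8, 14.5, 13.8]) (array([536.1,  13.4, 117. ]), [14.5, 30.1, 15.8])
(array([565.1,   2.7, 120.4]), [1.5, 1.3, 0.2]) (array([546.1,   6.6, 110.4]), [12.5, 16.7, 29.1])
(array([522.2,  19.8, 119.1]), [0.4, 0.1, 0.4]) (array([543.4,  15.3, 132.2]), [13.8, 13.8, 27.6])
```

```bash
python3 - <<'E'
from h import *
a,b,w=last("scene"),last("side"),last("wrist")
crop(b,250,270,340,420,4,"pics/r1.png")
crop(a,155,140,255,210,8,"pics/r2.png")
E
```

```text
(no output)
```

View pics/r1.png

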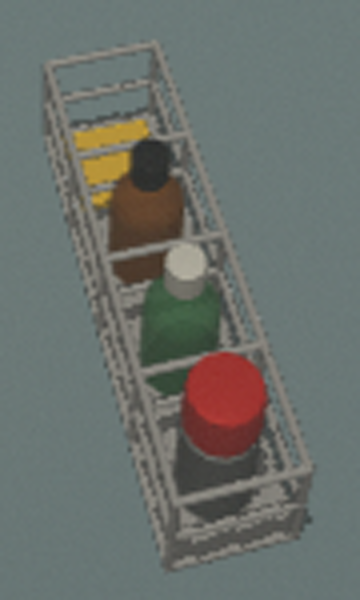

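View pics/r2.png

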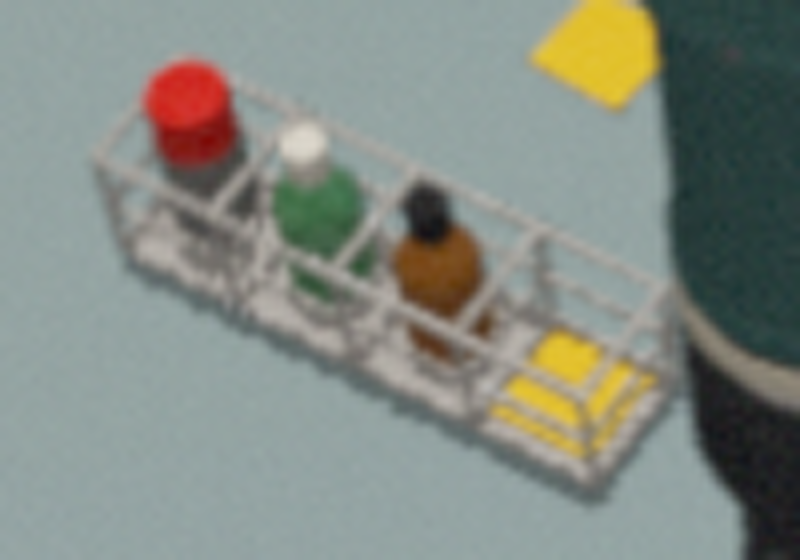

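```bash
cat > m1.py <<'E'
from fit import *
a,b,w=last("scene"),last("side"),last("wrist")
S=lambda x,y:(250+x/5-.4,185+(y-300)/5-.4)
D=lambda x,y:(220+(x-400)/4-.4,180+(y-300)/4-.4)
W=lambda x,y:(60+x/2.5-.3,130+(y-300)/2.5-.3)
wn=(-17.5,0,90)
o=[(a,wn,S(213,446),1),(w,wn,W(190,421),1),(b,(28,33,0),D(630,556),1),(b,(28,-33,0),D(514,550),1)]
# line: ends unknown length -> use mid, and direction through ends with half length h
for h in (23,24,25):
  for lx in (-11,-13,-15):
    oo=o+[(a,(lx,h,120),S(172,432),1),(a,(lx,-h,120),S(236,380),1),(w,(lx,h,120),W(213,488),1),(w,(lx,-h,120),W(67,433),1),(b,(lx,-h,120),D(530,345),1),(b,(lx,h,120),D(620,346),1)]
    for sw in (1,-1):
      o2=[(d,(l[0],sw*l[1] if abs(l[0])<16 and l[2]==120 else l[1],l[2]),p,q) for d,l,p,q in oo]
      x,r=fit(o2,[542,0,-1.94])
      print(h,lx,sw,x.round(2),np.degrees(x[2]).round(1),np.abs(r).mean().round(2))
E
python3 m1.py
python3 - <<'E'
from fit import *
a,b=last("scene"),last("side")
S=lambda x,y:(155+x/8-.4,140+y/8-.4)
D=lambda x,y:(250+x/4-.4,270+y/4-.4)
for z in (55,57):
    print(z,[onz(b,*D(*p),z)[:2] for p in [(46,64),(155,43),(308,467),(172,508)]],[onz(a,*S(*p),z)[:2] for p in [(597,407),(668,290),(95,155)]])
print([onz(a,*S(*p),7)[:2] for p in [(492,408),(585,456),(655,378),(560,330)]])
print('loose',[onz(b,217,319,0),onz(b,210,366,0)], 'tri corners', tri([(b,*D(46,64)),(a,*S(668,290))]))
E
```

```text
23 -11 1 [540.53   1.58  -1.96] -112.2 0.62
23 -11 -1 [542.72   1.58  -1.81] -103.5 12.88
23 -13 1 [ 5.3992e+02 -4.0000e-02 -1.9600e+00] -112.2 0.85
23 -13 -1 [ 5.5321e+02 -1.0000e-01 -1.1800e+00] -67.3 12.44
23 -15 1 [539.27  -1.77  -1.96] -112.1 1.12
23 -15 -1 [553.24  -1.78  -1.17] -67.1 12.61
24 -11 1 [540.57   1.61  -1.96] -112.2 0.66
24 -11 -1 [553.03   1.42  -1.2 ] -68.5 12.48
24 -13 1 [ 5.3993e+02  5.0000e-02 -1.9600e+00] -112.3 0.91
24 -13 -1 [ 5.5292e+02 -1.9000e-01 -1.1900e+00] -68.4 12.64
24 -15 1 [539.26  -1.66  -1.96] -112.4 1.16
24 -15 -1 [552.93  -1.9   -1.19] -68.1 12.82
25 -11 1 [540.75   1.66  -1.95] -111.8 0.88
25 -11 -1 [552.77   1.35  -1.21] -69.4 12.69
25 -13 1 [ 5.4023e+02  2.4000e-01 -1.9600e+00] -112.3 1.1
25 -13 -1 [ 5.5265e+02 -2.7000e-01 -1.2100e+00] -69.3 12.86
25 -15 1 [539.67  -1.38  -1.96] -112.5 1.34
25 -15 -1 [552.66  -2.    -1.21] -69.1 13.03
55 [array([ 473.8, -170.6]), array([ 525. , -176.4]), array([ 502., -379.]), array([ 449.1, -375.3])] [array([ 526.1, -171.2]), array([ 473.9, -170.5]), array([ 501.3, -381. ])]
57 [array([ 473.3, -172.1]), array([ 524.3, -177.9]), array([ 501.3, -379.8]), array([ 448.7, -376.1])] [array([ 527.2, -170.4]), array([ 475.1, -169.7]), array([ 502.5, -379.8])]
[array([ 513.9, -222.8]), array([ 518.8, -184.1]), array([ 480.1, -176.2]), array([ 475.1, -216. ])]
loose [array([ 386.6, -174.1,    0. ]), array([ 352.2, -258.4,    0. ])] tri corners (array([ 473.8, -170.5,   54.9]), [0.0, 0.0])
```

```bash
python3 - <<'E'
from fit import *
a,b,w=last("scene"),last("side"),last("wrist")
rows=[]
for yaw in (57,62.7,68):
  t=[]
  for d,(x0,y0) in ((a,(370,220)),(b,(195,110))):
    im=cv2.resize(d["image"][y0:y0+65,x0:x0+50],None,fx=4.6,fy=4.6,interpolation=cv2.INTER_CUBIC)
    for k,c in ((0,(255,255,0)),(1,(0,255,255)),(2,(255,0,255))):
      if (d is a and k==1) or (d is b and k==0): continue
      Q=[Rz(np.radians(yaw+120*k))@np.array([15.5,y,z])+[522.3,286.3,0] for y,z in ((-9,15),(9,15),(9,80),(-9,80))]
      p=((proj(d,Q)-[x0,y0]+.5)*4.6).astype(int)
      cv2.polylines(im,[p],True,c,1)
    t.append(im)
  rows.append(np.hstack(t))
cv2.imwrite("pics/ov.png",np.hstack([cv2.resize(r,None,fx=.58,fy=1) if 0 else r for r in rows])[:, :] if 0 else np.vstack([np.hstack(rows[:1]+rows[1:2]),np.hstack(rows[2:]+[rows[2]])]))
E
```

```text
(no output)
```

View pics/ov.png

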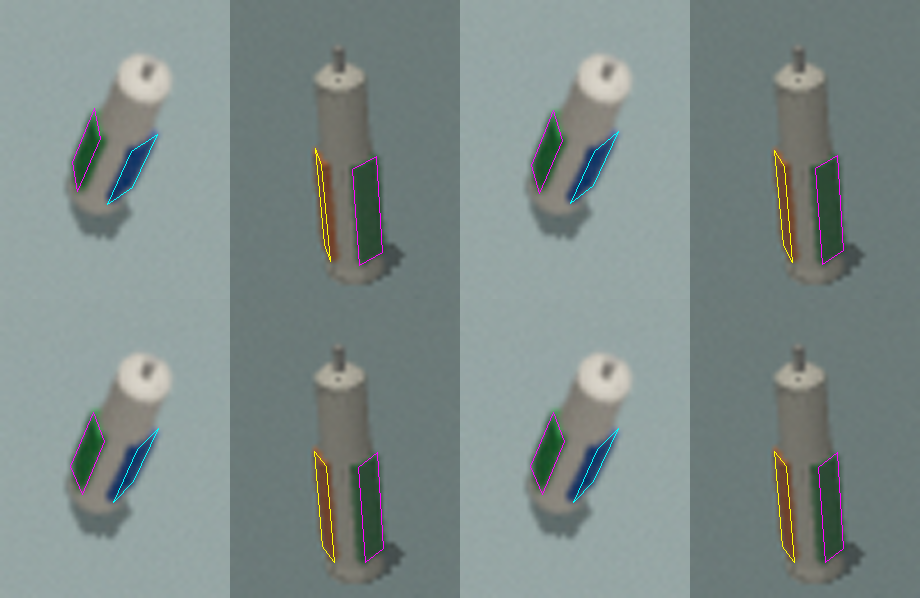

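>>> step_arm --pt "1 0.035 0 0 0" --pt "1 0.04 0 0 0" --pt "1 0.04 0 0 0" --pt "1 0.04 0 0 0" --pt "1 0.04 0 0 0"

```text
time: 0.72
tcp_pos: [676.6, 191.0, 302.6]
orientation: [-3.141, 0.004, 1.556]
ft_force: [0.7, 0.4, -0.2]
gripper_width: 85.4
```

>>> step_arm --pt "1 0.03 0 0 0" --pt "1 0.01 0 0 0" --pt "1 0 0 0 0"

```text
time: 0.97
tcp_pos: [675.7, 241.6, 301.8]
orientation: [-3.141, 0.001, 1.564]
ft_force: [-0.6, 0.6, 0.4]
gripper_width: 85.3
```

```bash
python3 - <<'E'
from h import *
s=manip.get_state();print(s["time"],s["tcp_pos"],s["orientation"],s["joint_pos"])
d=grab("wrist","pics/w1.png"); print(proj(d,[[522.3,286.3,0],[522.3,286.3,128]]))
E
```

```text
0.9667 [675.66432224 241.55580343 301.81870171] [-3.14087286e+00  1.12738439e-03  1.56393154e+00] [ 3.08964995e-01  3.45313671e-01  1.50334965e+00 -8.81617069e-04
  1.29396380e+00  3.16071577e-01]
[[143.28310395 141.41474261]
 [ 71.53044966 152.92342519]]
```

View pics/w1.png

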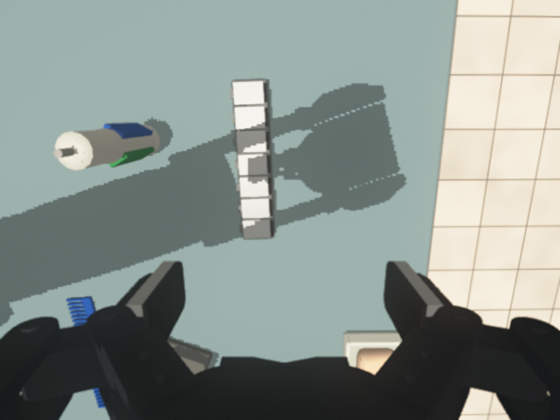

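```bash
python3 - <<'E'
from h import *
d=last("wrist")
crop(d,40,105,190,195,5,"pics/w1c.png")
E
```

```text
(no output)
```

View pics/w1c.png

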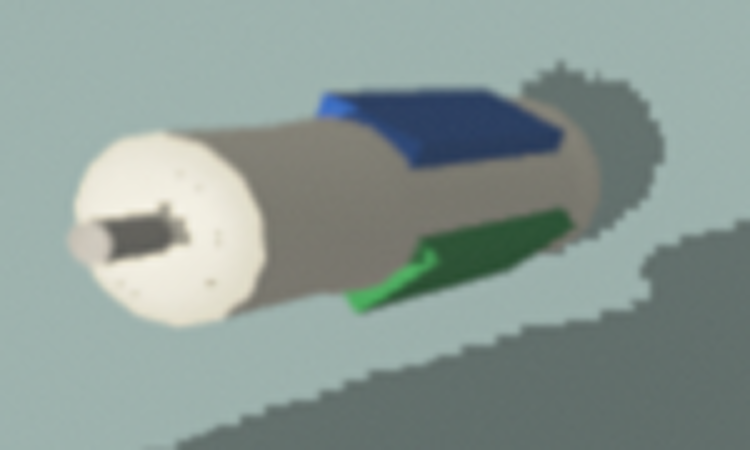

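```bash
python3 - <<'E'
from fit import *
d=last("wrist")
S=lambda x,y:(40+x/5-.4,105+y/5-.4)
def st(k,y,z): return Rz(np.radians(120*k))@np.array([16.7,y,z])
o=[(d,(0,0,128),S(170,228),1)]
for k,y,z,p in [(0,9,80,(332,93)),(0,-9,80,(413,167)),(0,-9,15,(560,140)),(0,9,15,(490,92)),(2,9,80,(437,250)),(2,-9,80,(355,310)),(2,9,15,(572,222)),(2,-9,15,(510,270))]: o.append((d,st(k,y,z),S(*p),1))
x,r=fit(o,[522,286,1.05]);print(x,np.degrees(x[2]),r.tolist())
E
```

```text
[523.79199622 287.98013577   1.03858645] 59.5066202674879 [[-0.4, 0.4], [-1.3, -0.4], [1.9, -4.4], [1.4, -1.7], [-0.4, -1.0], [-0.1, 2.5], [-0.1, 0.8], [0.9, 1.3], [-0.5, 0.3]]
```

```bash
cat > plan.py <<'E'
from h import *
import sys
def plan(x,y,z,yawdeg,n,g):
    s=manip.get_state();p=s["tcp_pos"];y0=np.degrees(s["orientation"][2]);yaw=yawdeg
    t=-((yaw-y0+180)%360-180) if abs(yaw-y0)>180 and len(sys.argv)<8 else -(yaw-y0)
    d=np.array([x,y,z])-p;out=[]
    for i in range(n):
        a=np.radians(y0-t*i/n);dx,dy=d[:2]/n
        out.append([g,round((dx*np.cos(a)+dy*np.sin(a))/1000,4),round((dx*np.sin(a)-dy*np.cos(a))/1000,4),round(-d[2]/n/1000,4),round(t/n,2)])
    print(s["time"],p.round(1),"yaw",y0.round(2),"rp",s["orientation"][:2].round(4),"j6",s["joint_pos"][5].round(3),"F",s["ft_force"].round(1),s["gripper_width"].round(1))
    for k in range(0,n,5): print(out[k:k+5])
if __name__=="__main__":
    v=[float(q) for q in sys.argv[1:7]];plan(*v[:4],int(v[4]),v[5])
E
python3 plan.py 523.3 287 230 33 9 1
```

```text
Traceback (most recent call last):
  File "plan.py", line 13, in <module>
    v=[float(q) for q in sys.argv[1:7]];plan(*v[:4],int(v[4]),v[5])
                                        ~~~~^^^^^^^^^^^^^^^^^^^^^^^
  File "plan.py", line 10, in plan
    print(s["time"],p.round(1),"yaw",y0.round(2),"rp",s["orientation"][:2].round(4),"j6",s["joint_pos"][5].round(3),"F",s["ft_force"].round(1),s["gripper_width"].round(1))
                                                                                                                                               ^^^^^^^^^^^^^^^^^^^^^^^^
AttributeError: 'float' object has no attribute 'round'
```

```bash
sed -i 's/s\["gripper_width"\].round(1)/round(float(s["gripper_width"]),1)/; s/"yaw",y0.round(2)/"yaw",round(float(y0),2)/' plan.py
python3 plan.py 523.3 287 230 33 9 1
```

```text
1.0167 [675.6 240.6 301.7] yaw 89.58 rp [-3.1406e+00  1.4000e-03] j6 0.315 F [ 0.6 -0.  -1. ] 85.6
[[1.0, np.float64(0.005), np.float64(-0.017), np.float64(0.008), np.float64(6.29)], [1.0, np.float64(0.0031), np.float64(-0.0174), np.float64(0.008), np.float64(6.29)], [1.0, np.float64(0.0012), np.float64(-0.0177), np.float64(0.008), np.float64(6.29)], [1.0, np.float64(-0.0007), np.float64(-0.0177), np.float64(0.008), np.float64(6.29)], [1.0, np.float64(-0.0027), np.float64(-0.0175), np.float64(0.008), np.float64(6.29)]]
[[1.0, np.float64(-0.0046), np.float64(-0.0171), np.float64(0.008), np.float64(6.29)], [1.0, np.float64(-0.0064), np.float64(-0.0165), np.float64(0.008), np.float64(6.29)], [1.0, np.float64(-0.0082), np.float64(-0.0157), np.float64(0.008), np.float64(6.29)], [1.0, np.float64(-0.0098), np.float64(-0.0147), np.float64(0.008), np.float64(6.29)]]
```

>>> step_arm --pt "1 0.005 -0.017 0.007 6.3" --pt "1 0.003 -0.0175 0.007 6.3" --pt "1 0.001 -0.018 0.007 6.3" --pt "1 -0.001 -0.018 0.007 6.3" --pt "1 -0.003 -0.0175 0.007 6.3"

```text
time: 1.43
tcp_pos: [593.0, 257.4, 267.1]
orientation: [3.134, 0.001, 0.982]
ft_force: [0.2, 0.3, 0.1]
gripper_width: 85.6
```

>>> step_arm --pt "1 -0.0045 -0.017 0.007 6.3" --pt "1 -0.0065 -0.0165 0.007 6.3" --pt "1 -0.008 -0.0155 0.007 6.3" --pt "1 -0.01 -0.0145 0.007 6.3" --pt "1 0 0 0 0"

```text
time: 1.85
tcp_pos: [522.0, 270.0, 235.6]
orientation: [3.131, 0.004, 0.506]
ft_force: [-1.1, -0.2, -0.8]
gripper_width: 85.3
```

```bash
sed -i 's/return R//; s/round(t\/n,2)\]/round(float(t\/n),2)]/; s/out.append(\[g,/out.append([g,*map(float,(/' plan.py; python3 - <<'E'
s=open('plan.py').read().replace("/1000,4),round(float(t/n),2)])","/1000,4))),round(float(t/n),2)])")
open('plan.py','w').write(s)
E
python3 plan.py 523.3 287 162 33 5 1
python3 - <<'E'
from h import *
d=grab("wrist","pics/w2.png")
print(proj(d,[[523.3,287,0],[523.3,287,128],[523.3,287,146]]))
E
```

```text
1.85 [522.  270.  235.6] yaw 29.0 rp [3.1312 0.004 ] j6 1.51 F [-1.1 -0.2 -0.8] 85.3
[[1.0, 0.0019, -0.0029, 0.0147, -0.8], [1.0, 0.0019, -0.0028, 0.0147, -0.8], [1.0, 0.002, -0.0028, 0.0147, -0.8], [1.0, 0.002, -0.0028, 0.0147, -0.8], [1.0, 0.002, -0.0027, 0.0147, -0.8]]
[[266.30281901 183.04129368]
 [256.50455967 226.76311874]
 [253.97739611 238.05219064]]
```

View pics/w2.png

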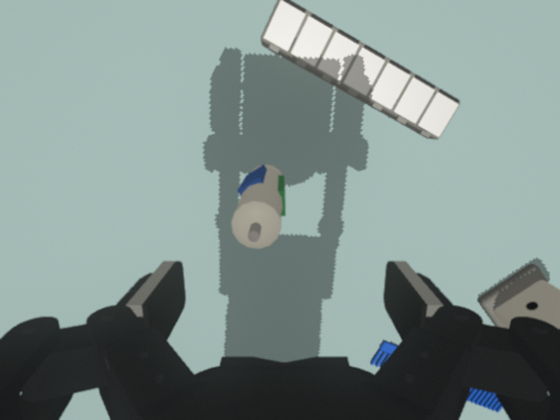

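>>> step_arm --pt "1 0.005 -0.0075 0.005 0" --pt "1 0.005 -0.0075 0.01 0" --pt "1 0 0 0.005 0" --pt "1 0 0 0 0"

```text
time: 2.23
tcp_pos: [530.2, 286.0, 217.2]
orientation: [3.128, -0.004, 0.513]
ft_force: [-0.1, 0.6, 0.2]
gripper_width: 85.5
```

```bash
python3 plan.py 523.3 287 162 29 5 1
```

```text
2.2333 [530.2 286.  217.2] yaw 29.39 rp [ 3.1279 -0.0043] j6 1.524 F [-0.1  0.6  0.2] 85.5
[[1.0, -0.0011, -0.0008, 0.011, 0.08], [1.0, -0.0011, -0.0008, 0.011, 0.08], [1.0, -0.0011, -0.0008, 0.011, 0.08], [1.0, -0.0011, -0.0008, 0.011, 0.08], [1.0, -0.0011, -0.0008, 0.011, 0.08]]
```

>>> step_arm --pt "1 -0.003 -0.002 0.004 0" --pt "1 -0.003 -0.002 0.004 0" --pt "1 0 0 0 0" --pt "1 0 0 0 0"

```text
time: 2.57
tcp_pos: [523.7, 286.4, 207.1]
orientation: [3.127, -0.003, 0.514]
ft_force: [0.5, 0.6, 0.2]
gripper_width: 85.3
```

```bash
python3 plan.py 523.3 287 162 29 5 1
```

```text
2.5667 [523.7 286.4 207.1] yaw 29.45 rp [ 3.1275e+00 -2.9000e-03] j6 1.529 F [0.5 0.6 0.2] 85.3
[[1.0, -0.0, -0.0002, 0.009, 0.09], [1.0, -0.0, -0.0002, 0.009, 0.09], [1.0, -0.0, -0.0002, 0.009, 0.09], [1.0, -0.0, -0.0002, 0.009, 0.09], [1.0, -0.0, -0.0002, 0.009, 0.09]]
```

>>> step_arm --pt "1 0 0 0.01 0" --pt "1 0 0 0.01 0" --pt "1 0 0 0.01 0" --pt "1 0 0 0.01 0" --pt "1 0 0 0 0"

```text
time: 2.98
tcp_pos: [524.1, 285.9, 163.6]
orientation: [3.127, -0.004, 0.515]
ft_force: [-0.5, -0.2, -0.5]
gripper_width: 85.2
```

>>> step_arm --pt "1 0 0 0 0"

```text
time: 3.07
tcp_pos: [523.7, 285.6, 162.4]
orientation: [3.127, -0.002, 0.515]
ft_force: [-0.4, 0.1, 0.4]
gripper_width: 85.4
```

```bash
python3 plan.py 523.3 287 162 29 2 1; python3 - <<'E'
from h import *
d=grab("wrist","pics/w3.png")
E
```

```text
3.0667 [523.7 285.6 162.4] yaw 29.48 rp [ 3.1274e+00 -2.5000e-03] j6 1.53 F [-0.4  0.1  0.4] 85.4
[[1.0, 0.0002, -0.0007, 0.0002, 0.24], [1.0, 0.0002, -0.0007, 0.0002, 0.24]]
```

View pics/w3.png

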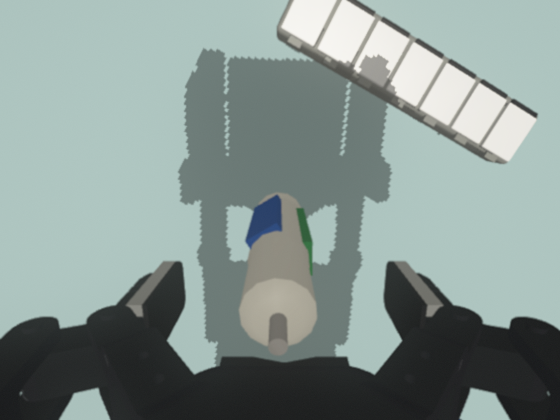

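```bash
python3 - <<'E'
from h import *
d=last("wrist")
print(proj(d,[[523.7,286,128],[523.3,287,128],[523.3,287,0]]), onz(d,279,312,128))
crop(d,220,180,340,360,3,"pics/w3c.png")
E
```

```text
[[281.71275676 317.44567761]
 [278.67905257 317.10800736]
 [279.20894018 216.0345254 ]] [525.1 287.9 128. ]
```

View pics/w3c.png

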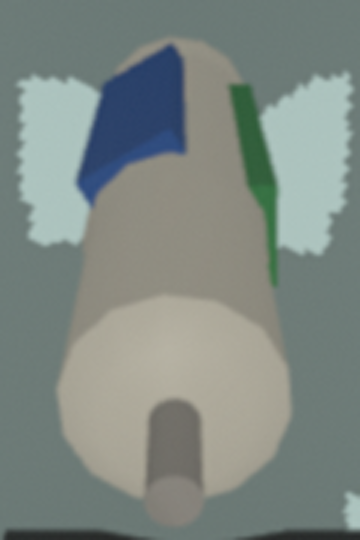

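```bash
python3 - <<'E'
from fit import *
d=last("wrist")
S=lambda x,y:(220+x/3-.35,180+y/3-.35)
def st(k,y,z): return Rz(np.radians(120*k))@np.array([16.7,y,z])
o=[(d,(0,0,128),(278.5,312.5),1)]
for k,y,z,p in [(0,9,80,(78,183)),(0,-9,80,(182,130)),(0,-9,15,(176,45)),(0,9,15,(107,85)),(2,9,80,(277,187)),(2,-9,80,(276,285)),(2,9,15,(250,85))]: o.append((d,st(k,y,z),S(*p),1))
x,r=fit(o,[522,286,1.05]);print(x,np.degrees(x[2]),r.tolist())
E
```

```text
[524.13956671 287.55280632   1.03872742] 59.51469701943336 [[-0.0, 2.1], [-0.5, -0.1], [-2.9, -0.5], [-0.2, -1.3], [-0.5, -1.4], [1.4, 0.1], [0.9, 1.5], [1.0, -0.2]]
```

>>> step_arm --pt "0 0 0 0 0" --pt "0 0 0 0 0" --pt "0 0 0 0 0" --pt "0 0 0 0 0" --pt "0 0 0 0 0"

```text
time: 3.53
tcp_pos: [524.3, 285.9, 163.6]
orientation: [3.127, -0.004, 0.514]
ft_force: [2.0, -3.3, 0.1]
gripper_width: 26.7
```

>>> step_arm --pt "0 0 0 0 0" --pt "0 0 0 0 0" --pt "0 0 0 0 0"

```text
time: 3.78
tcp_pos: [524.2, 285.9, 163.8]
orientation: [3.127, -0.004, 0.515]
ft_force: [0.1, 0.4, -2.0]
gripper_width: 26.5
```

```bash
python3 plan.py 568.5 70.3 204.5 29.5 5 0
```

```text
3.7833 [524.2 285.9 163.8] yaw 29.48 rp [ 3.1273 -0.0042] j6 1.53 F [ 0.1  0.4 -2. ] 26.5
[[0.0, -0.0135, 0.0419, -0.0081, -0.0], [0.0, -0.0135, 0.0419, -0.0081, -0.0], [0.0, -0.0135, 0.0419, -0.0081, -0.0], [0.0, -0.0135, 0.0419, -0.0081, -0.0], [0.0, -0.0135, 0.0419, -0.0081, -0.0]]
```

>>> step_arm --pt "0 0 0 -0.008 0" --pt "0 0 0 -0.012 0" --pt "0 0 0 -0.015 -3" --pt "0 0 0 -0.012 -6" --pt "0 0 0 -0.008 -7"

```text
time: 4.2
tcp_pos: [521.6, 285.5, 220.3]
orientation: [3.129, 0.007, 0.802]
ft_force: [0.2, -0.1, -1.6]
gripper_width: 26.6
```

>>> step_arm --pt "0 0 0 0 -7" --pt "0 0 0 0 -7" --pt "0 0 0 0 -7" --pt "0 0 0 0 -7" --pt "0 0 0 0 -7"

```text
time: 4.62
tcp_pos: [524.6, 287.1, 231.7]
orientation: [3.125, 0.005, 1.428]
ft_force: [0.2, 1.0, -1.6]
gripper_width: 26.6
```

>>> step_arm --pt "0 0 0 0 -7" --pt "0 0 0 0 -7" --pt "0 0 0 0 -7" --pt "0 0 0 0 -7" --pt "0 0 0 0 -7"

```text
time: 5.03
tcp_pos: [525.6, 287.8, 239.0]
orientation: [3.125, 0.014, 2.053]
ft_force: [-0.9, -0.4, -1.7]
gripper_width: 26.6
```

```bash
python3 plan.py 575 110 210 29.5 5 0
```

```text
5.0333 [525.6 287.8 239. ] yaw 117.62 rp [3.125  0.0143] j6 -0.01 F [-0.9 -0.4 -1.7] 26.6
[[0.0, -0.0361, -0.0077, 0.0058, 17.62], [0.0, -0.0367, 0.0036, 0.0058, 17.62], [0.0, -0.0339, 0.0145, 0.0058, 17.62], [0.0, -0.0279, 0.0241, 0.0058, 17.62], [0.0, -0.0193, 0.0314, 0.0058, 17.62]]
```

```bash
python3 plan.py 580 105 215 216 15 0
```

```text
5.0333 [525.6 287.8 239. ] yaw 117.62 rp [3.125  0.0143] j6 -0.01 F [-0.9 -0.4 -1.7] 26.6
[[0.0, -0.0125, -0.0024, 0.0016, -6.56], [0.0, -0.0121, -0.0038, 0.0016, -6.56], [0.0, -0.0116, -0.0052, 0.0016, -6.56], [0.0, -0.0109, -0.0065, 0.0016, -6.56], [0.0, -0.0101, -0.0077, 0.0016, -6.56]]
[[0.0, -0.0092, -0.0088, 0.0016, -6.56], [0.0, -0.0081, -0.0098, 0.0016, -6.56], [0.0, -0.0069, -0.0107, 0.0016, -6.56], [0.0, -0.0057, -0.0114, 0.0016, -6.56], [0.0, -0.0043, -0.012, 0.0016, -6.56]]
[[0.0, -0.0029, -0.0124, 0.0016, -6.56], [0.0, -0.0015, -0.0126, 0.0016, -6.56], [0.0, -0.0001, -0.0127, 0.0016, -6.56], [0.0, 0.0014, -0.0126, 0.0016, -6.56], [0.0, 0.0028, -0.0124, 0.0016, -6.56]]
```

>>> step_arm --pt "0 -0.0125 -0.0025 0.0025 -6.5" --pt "0 -0.012 -0.004 0.0025 -6.5" --pt "0 -0.0115 -0.005 0.0025 -6.5" --pt "0 -0.011 -0.0065 0.0025 -6.5" --pt "0 -0.01 -0.0075 0.0025 -6.5"

```text
time: 5.45
tcp_pos: [545.9, 228.8, 234.8]
orientation: [3.129, 0.025, 2.654]
ft_force: [-0.6, -0.1, -0.8]
gripper_width: 26.4
```

>>> step_arm --pt "0 -0.009 -0.009 0.002 -6.5" --pt "0 -0.008 -0.01 0.002 -6.5" --pt "0 -0.007 -0.0105 0.002 -6.5" --pt "0 -0.0055 -0.0115 0.002 -6.5" --pt "0 -0.0045 -0.012 0.002 -6.5"

```text
time: 5.87
tcp_pos: [567.9, 165.8, 231.9]
orientation: [-3.139, 0.034, -3.031]
ft_force: [-1.1, -0.0, -1.6]
gripper_width: 26.4
```

```bash
python3 plan.py 580 105 215 216 6 0
```

```text
5.8667 [567.9 165.8 231.9] yaw -173.68 rp [-3.1391  0.0338] j6 -1.432 F [-1.1 -0.  -1.6] 26.4
[[0.0, -0.0009, -0.0103, 0.0028, -4.95], [0.0, 0.0, -0.0103, 0.0028, -4.95], [0.0, 0.0009, -0.0103, 0.0028, -4.95], [0.0, 0.0018, -0.0102, 0.0028, -4.95], [0.0, 0.0027, -0.01, 0.0028, -4.95]]
[[0.0, 0.0035, -0.0097, 0.0028, -4.95]]
```

```bash
cat >> h.py <<'E'
RG=R.from_euler('xyz',[3.1273,-.0042,.5145])
def handle(s=None):
    """handle axis (world), foot pos, blue azimuth, from tcp pose and grasp: foot at 524,287.5,0 at tcp 524.2,285.9,163.8, blue az 59.5"""
    s=s or manip.get_state()
    Rn=R.from_euler('xyz',s["orientation"]); D=Rn*RG.inv()
    ax=D.apply([0,0,1]); foot=s["tcp_pos"]+D.apply(np.array([524,287.5,0])-[524.2,285.9,163.8])
    mid=foot+47.5*ax; bl=D.apply([np.cos(np.radians(59.5)),np.sin(np.radians(59.5)),0])
    return ax,foot,mid,np.degrees(np.arctan2(bl[1],bl[0]))%360
def rep():
    ax,f,m,b=handle();W=np.array([547.1,17.8,90]);n=np.array([np.cos(np.radians(67.8)),np.sin(np.radians(67.8)),0])
    t=np.array([-n[1],n[0],0]);q=m-W
    print("tilt deg",np.degrees(ax[:2]).round(2),"foot",f.round(1),"mid",m.round(1),"blue",b.round(1),"blue err",round(b-247.8,1),"gap(axis)",round(q@n,1),"lat",round(q@t,1),"dz",round(q[2],1))
E
sed -i 's/    for k in range(0,n,5)/    rep()\n    for k in range(0,n,5)/' plan.py
python3 plan.py 580 105 215 216 6 0
```

```text
5.8667 [567.9 165.8 231.9] yaw -173.68 rp [-3.1391  0.0338] j6 -1.432 F [-1.1 -0.  -1.6] 26.4
tilt deg [-2.27  0.72] foot [573.9 162.2  68.2] mid [572.1 162.8 115.7] blue 216.4 blue err -31.4 gap(axis) 143.7 lat 31.7 dz 25.7
[[0.0, -0.0009, -0.0103, 0.0028, -4.95], [0.0, 0.0, -0.0103, 0.0028, -4.95], [0.0, 0.0009, -0.0103, 0.0028, -4.95], [0.0, 0.0018, -0.0102, 0.0028, -4.95], [0.0, 0.0027, -0.01, 0.0028, -4.95]]
[[0.0, 0.0035, -0.0097, 0.0028, -4.95]]
```

>>> step_arm --pt "0 0 -0.009 0.004 -4" --pt "0 0 -0.009 0.004 -4" --pt "0 0.001 -0.009 0.004 -4" --pt "0 0.0015 -0.009 0.004 -4" --pt "0 0.002 -0.009 0.004 -4"

```text
time: 6.28
tcp_pos: [578.5, 118.2, 219.2]
orientation: [-3.125, 0.038, -2.663]
ft_force: [-0.2, 0.0, -2.0]
gripper_width: 26.5
```

>>> step_arm --pt "0 0.002 -0.005 0.003 -4" --pt "0 0 0 0 -3" --pt "0 0 0 0 0" --pt "0 0 0 0 0"

```text
time: 6.62
tcp_pos: [579.9, 110.3, 219.8]
orientation: [-3.118, 0.037, -2.535]
ft_force: [0.3, 0.8, -1.6]
gripper_width: 26.5
```

```bash
python3 plan.py 564.6 74 206.3 217.8 6 0; python3 - <<'E'
from h import *
a=grab("scene");b=grab("side")
t=[cv2.resize(a["image"][150:255,230:370],(400,300),interpolation=cv2.INTER_CUBIC),cv2.resize(b["image"][130:265,190:370],(400,300),interpolation=cv2.INTER_CUBIC)]
cv2.imwrite("pics/l1.png",np.hstack(t))
grab("wrist","pics/l1w.png")
E
```

```text
6.6167 [579.9 110.3 219.8] yaw -145.27 rp [-3.118   0.0373] j6 -2.026 F [ 0.3  0.8 -1.6] 26.5
tilt deg [-3.19  0.43] foot [589.4 107.5  56.3] mid [586.7 107.8 103.8] blue 244.7 blue err -3.1 gap(axis) 98.4 lat -2.7 dz 13.8
[[0.0, 0.0055, -0.0035, 0.0023, -0.51], [0.0, 0.0056, -0.0035, 0.0023, -0.51], [0.0, 0.0056, -0.0034, 0.0023, -0.51], [0.0, 0.0056, -0.0034, 0.0023, -0.51], [0.0, 0.0057, -0.0033, 0.0023, -0.51]]
[[0.0, 0.0057, -0.0033, 0.0023, -0.51]]
```

View pics/l1.png

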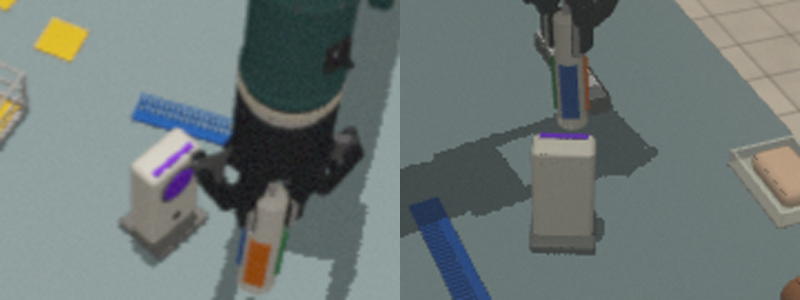

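View pics/l1w.png

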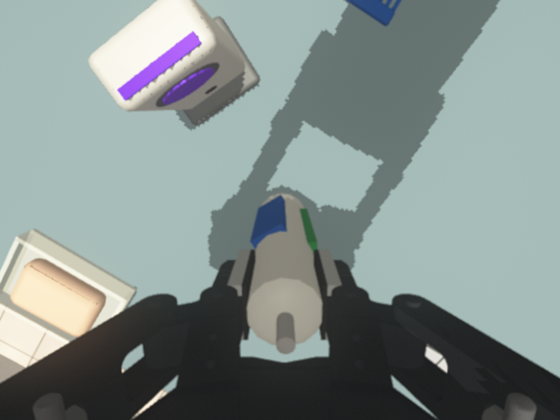

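>>> step_arm --pt "0 0.007 -0.004 0.0025 -1" --pt "0 0.007 -0.004 0.003 -1" --pt "0 0.007 -0.004 0.003 -1" --pt "0 0.007 -0.004 0.003 0" --pt "0 0.003 -0.002 0.002 0"

```text
time: 7.18
tcp_pos: [566.8, 79.1, 207.0]
orientation: [-3.115, 0.04, -2.48]
ft_force: [1.0, 0.4, -0.9]
gripper_width: 26.8
```

>>> step_arm --pt "0 0 0 0 0" --pt "0 0 0 0 0"

```text
time: 7.35
tcp_pos: [566.1, 78.5, 206.4]
orientation: [-3.116, 0.039, -2.483]
ft_force: [-0.5, 0.6, -1.9]
gripper_width: 26.6
```

```bash
python3 plan.py 564.6 74 206.3 217.8 6 0; python3 - <<'E'
from h import *
a=grab("scene");b=grab("side")
t=[cv2.resize(a["image"][150:255,230:370],(400,300),interpolation=cv2.INTER_CUBIC),cv2.resize(b["image"][130:265,190:370],(400,300),interpolation=cv2.INTER_CUBIC)]
cv2.imwrite("pics/l2.png",np.hstack(t))
grab("wrist","pics/l2w.png")
E
```

```text
7.35 [566.1  78.5 206.4] yaw -142.24 rp [-3.1156  0.0386] j6 -2.134 F [-0.5  0.6 -1.9] 26.6
tilt deg [-3.35  0.32] foot [576.1  76.   42.9] mid [573.3  76.3  90.4] blue 247.8 blue err -0.0 gap(axis) 64.1 lat -2.2 dz 0.4
[[0.0, 0.0007, -0.0004, 0.0, -0.01], [0.0, 0.0007, -0.0004, 0.0, -0.01], [0.0, 0.0007, -0.0004, 0.0, -0.01], [0.0, 0.0007, -0.0004, 0.0, -0.01], [0.0, 0.0007, -0.0004, 0.0, -0.01]]
[[0.0, 0.0007, -0.0004, 0.0, -0.01]]
```

View pics/l2.png

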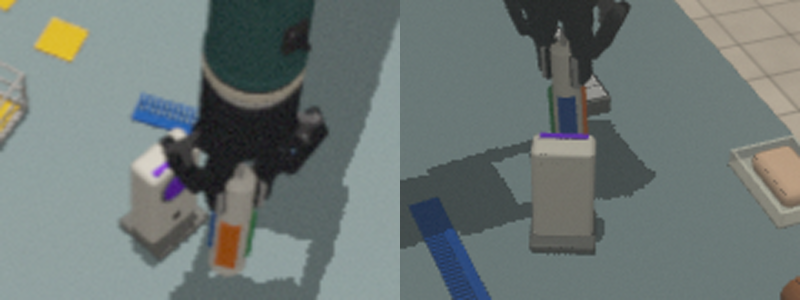

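View pics/l2w.png

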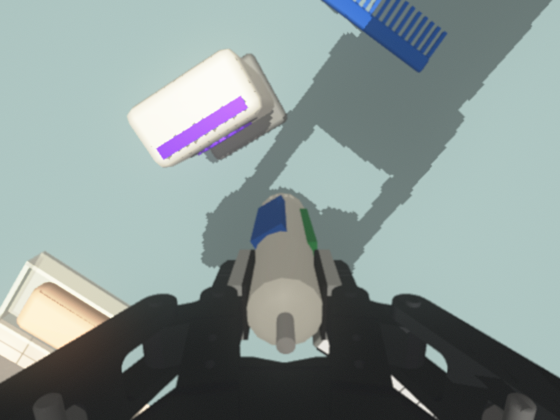

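```bash
python3 - <<'E'
from fit import *
d=last("wrist")
crop(d,120,40,300,260,3,"pics/l2c.png") if 0 else None
p=[onz(d,159,154,120),onz(d,245,101,120)];print(p)
v=p[1]-p[0];print(np.degrees(np.arctan2(v[1],v[0])),np.linalg.norm(v))
# predicted lamp line and window outline
Lp=lambda q:Rz(np.radians(-112.2))@np.array(q,float)+[540.5,1.6,0]
im=d["image"].copy()
for q in [(-11,23,120),(-11,-23,120),(-16,30,120),(-16,-30,120),(-28,33,12),(-28,-33,12),(-17.5,0,90)]:
    u=proj(d,Lp(q))[0];print(q,u.round(1));cv2.circle(im,tuple(u.round().astype(int)),2,(0,0,255),-1)
# handle predicted strips
D=R.from_euler('xyz',manip.get_state()["orientation"])*RG.inv();ax,f,m,b=handle()
for k in (0,1,2):
    for y in(-9,9):
        for z in (15,80):
            P=f+D.apply(Rz(np.radians(59.5+120*k))@np.array([16.7,y,z]));u=proj(d,P)[0]
            cv2.circle(im,tuple(u.round().astype(int)),2,((255,255,0),(0,128,255),(0,255,0))[k],-1)
cv2.imwrite("pics/l2o.png",cv2.resize(im[40:280,100:360],None,fx=2.5,fy=2.5,interpolation=cv2.INTER_CUBIC))
for n,box in(("scene",(230,150,370,255)),("side",(190,130,370,265))):
    d=last(n);im=d["image"].copy()
    for k in (0,1,2):
      for y in(-9,9):
        for z in (15,80):
            P=f+D.apply(Rz(np.radians(59.5+120*k))@np.array([16.7,y,z]));u=proj(d,P)[0]
            cv2.circle(im,tuple(u.round().astype(int)),0,((255,255,0),(0,128,255),(0,255,0))[k],-1)
    x0,y0,x1,y1=box;cv2.imwrite(f"pics/l2{n}.png",cv2.resize(im[y0:y1,x0:x1],None,fx=4.3,fy=4.3,interpolation=cv2.INTER_NEAREST))
E
```

```text
[array([566.1,   2.7, 120. ]), array([523. ,  20.6, 120. ])]
157.44624190520193 46.66926183260243
(-11, 23, 120) [159.9 154.3]
(-11, -23, 120) [244.2 101.6]
(-16, 30, 120) [154.2 171.1]
(-16, -30, 120) [263.8 103.5]
(-28, 33, 12) [214.4 160.4]
(-28, -33, 12) [287.2 116.7]
(-17.5, 0, 90) [222.2 135.6]
```

View pics/l2o.png

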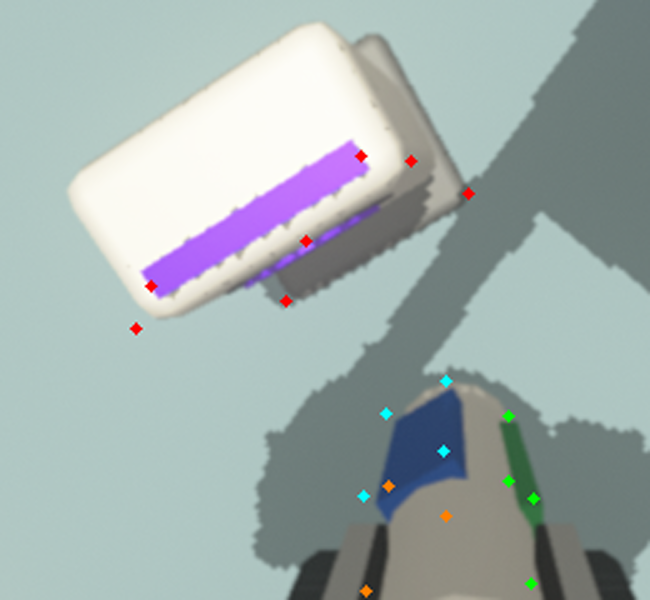

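View pics/l2scene.png

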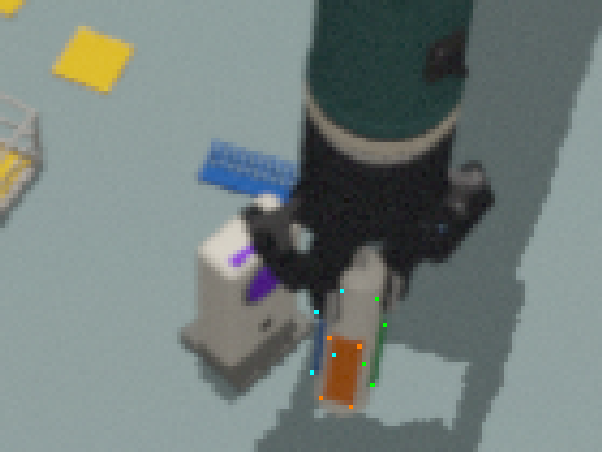

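View pics/l2side.png

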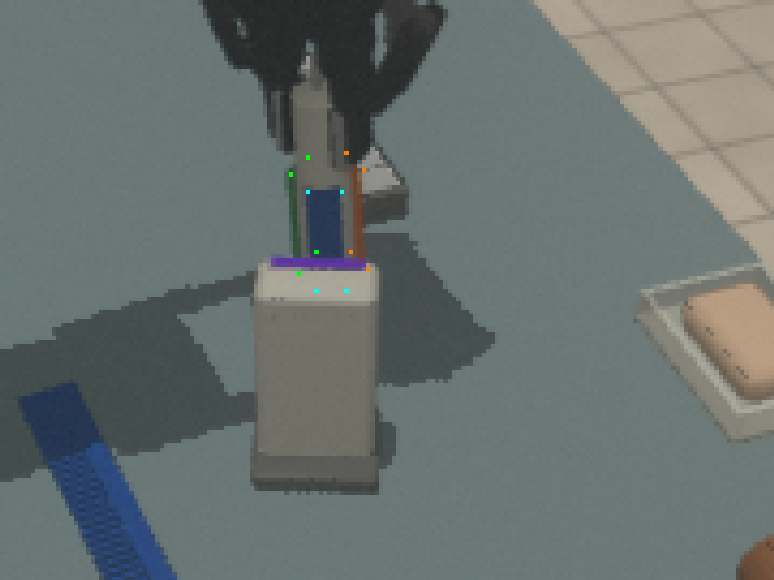

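```bash
python3 - <<'E'
from fit import *
s=manip.get_state();RT=R.from_euler('xyz',s["orientation"]);t=s["tcp_pos"]
w,a,b=last("wrist"),last("scene"),last("side")
S=lambda x,y:(100+x/2.5-.3,40+y/2.5-.3)
A=lambda x,y:(230+x/4.3-.4,150+y/4.3-.4)
B=lambda x,y:(190+x/4.3-.4,130+y/4.3-.4)
def st(k,y,z): return Rz(np.radians(120*k))@np.array([16.7,y,z])
o=[(w,np.array([0,0,128.]),(285,310.5))]
for k,y,z,p in [(0,9,80,(378,497)),(0,-9,80,(464,460)),(0,-9,15,(456,392)),(0,9,15,(400,417)),(2,9,80,(539,498)),(2,9,15,(517,422))]: o.append((w,st(k,y,z),S(*p)))
for k,y,z,p in [(1,-9,80,(330,336)),(1,9,80,(363,342)),(1,9,15,(355,406)),(1,-9,15,(325,400))]: o.append((a,st(k,y,z),A(*p)))
for k,y,z,p in [(0,-9,80,(307,190)),(0,9,80,(341,190))]: o.append((b,st(k,y,z),B(*p)))
# handle in tool frame: flip + small
def pts(p,l):
    Rh=RT*R.from_euler('xyz',[np.pi+p[2],p[3],p[4]])
    return t+RT.apply([p[0],p[1],p[5]])+Rh.apply(l)
def f(p): 
    r=[(proj(d,pts(p,l))[0]-uv) for d,l,uv in o]+[np.array([(p[5]-163.8)/1.,(p[2])/.02])]
    return np.concatenate(r)
best=None
for y0 in np.arange(-3,3.1,.5):
    r=least_squares(f,[1,0,0,0,y0,163.8],x_scale=[1,1,.02,.02,.1,1],loss='soft_l1')
    if best is None or r.cost<best.cost: best=r
p=best.x;print(p.round(4),np.degrees(p[2:5]).round(2));print(f(p)[:-2].reshape(-1,2).round(1).tolist())
Rh=RT*R.from_euler('xyz',[np.pi+p[2],p[3],p[4]]);print("axis tilt",np.degrees(Rh.apply([0,0,1])[:2]),"blue",np.degrees(np.arctan2(*Rh.apply([1,0,0])[1::-1]))%360,"mid",pts(p,np.array([0,0,47.5])))
E
```

```text
[-1.655400e+00 -9.464000e-01  1.510000e-02 -9.000000e-03 -5.135000e-01
  1.638614e+02] [  0.87  -0.52 -29.42]
[[-0.0, -0.1], [-0.3, 0.3], [-2.4, -2.5], [0.1, -2.5], [-0.8, 0.5], [2.9, 2.2], [1.2, 0.2], [0.4, 0.7], [0.0, 1.2], [-0.1, 0.4], [-0.2, 0.0], [-0.9, 0.2], [-0.6, 0.1]]
axis tilt [-3.67988769 -0.32342275] blue 247.2516071112022 mid [572.92862475  79.29185243  90.4594237 ]
```

```bash
cat >> h.py <<'E'
PH=[-0.8,-0.5,.012,-.006,-.5135,163.8]
def handle(s=None):
    s=s or manip.get_state();RT=R.from_euler('xyz',s["orientation"]);p=PH
    Rh=RT*R.from_euler('xyz',[np.pi+p[2],p[3],p[4]]);f=s["tcp_pos"]+RT.apply([p[0],p[1],p[5]]);ax=Rh.apply([0,0,1]);bl=Rh.apply([1,0,0])
    return ax,f,f+47.5*ax,np.degrees(np.arctan2(bl[1],bl[0]))%360
E
python3 -c "from h import *;rep()"
```

```text
tilt deg [-3.45 -0.23] foot [575.   79.4  43.1] mid [572.2  79.2  90.5] blue 247.2 blue err -0.6 gap(axis) 66.3 lat -0.0 dz 0.5
```

>>> step_arm --pt "0 0.003 -0.001 0 0" --pt "0 0.003 -0.001 0 0" --pt "0 0.002 -0.001 0 0" --pt "0 0 0 0 0" --pt "0 0 0 0 0"

```text
time: 7.92
tcp_pos: [562.2, 71.6, 207.0]
orientation: [-3.115, 0.04, -2.481]
ft_force: [1.5, 0.6, -1.3]
gripper_width: 26.8
```

```bash
python3 -c "from h import *;rep();print(manip.get_state()['tcp_pos'],manip.get_state()['joint_pos'])"
```

```text
tilt deg [-3.52 -0.25] foot [571.   72.3  43.5] mid [568.   72.1  90.9] blue 247.3 blue err -0.5 gap(axis) 58.1 lat 1.1 dz 0.9
[562.15574566  71.59479985 207.03633664] [ 8.29758862e-02  1.17282727e-01  1.96521256e+00 -6.15145195e-04
  1.01090660e+00 -2.14762705e+00]
```

>>> step_arm --pt "0 0.001 0 0.0005 0" --pt "0 0 0 0 0" --pt "0 0 0 0 0" --pt "0 0 0 0 0" --pt "0 0 0 0 0"

```text
time: 8.33
tcp_pos: [561.4, 70.9, 206.5]
orientation: [-3.115, 0.04, -2.481]
ft_force: [0.3, -0.0, -1.7]
gripper_width: 26.6
```

>>> step_arm --pt "0 0 0 0 0" --pt "0 0 0 0 0" --pt "0 0 0 0 0" --pt "0 0 0 0 0" --pt "0 0 0 0 0"

```text
time: 8.75
tcp_pos: [561.5, 71.1, 206.5]
orientation: [-3.115, 0.04, -2.481]
ft_force: [-0.7, 0.3, -1.6]
gripper_width: 26.8
```

```bash
python3 -c "from h import *;rep();print(manip.get_state()['tcp_pos'],manip.get_state()['joint_pos'])"
```

```text
tilt deg [-3.54 -0.26] foot [570.3  71.8  43. ] mid [567.4  71.5  90.4] blue 247.3 blue err -0.5 gap(axis) 57.4 lat 1.5 dz 0.4
[561.45660248  71.06766234 206.52166822] [ 8.20499478e-02  1.16260757e-01  1.96741078e+00 -3.74603387e-04
  1.00942309e+00 -2.14861399e+00]
```

>>> step_arm --pt "0 0 0 0 0" --pt "0 0 0 0 0" --pt "0 0 0 0 0" --pt "0 0 0 0 0" --pt "0 0 0 0 0"

```text
time: 9.17
tcp_pos: [561.5, 71.1, 206.5]
orientation: [-3.115, 0.04, -2.481]
ft_force: [-0.0, 0.1, -1.3]
gripper_width: 26.5
```

>>> step_arm --pt "0 0 0 0 5" --pt "0 0 0 0 5" --pt "0 0 0 0 5" --pt "0 0 0 0 5" --pt "0 0 0 0 5"

```text
time: 9.58
tcp_pos: [561.5, 71.1, 206.5]
orientation: [-3.135, 0.048, -2.936]
ft_force: [-0.4, 0.6, -1.8]
gripper_width: 26.6
```

```bash
python3 -c "from h import *;rep();print(manip.get_state()['tcp_pos'],manip.get_state()['joint_pos'])"
```

```text
tilt deg [-3.48  0.08] foot [570.3  71.3  43. ] mid [567.4  71.4  90.4] blue 221.2 blue err -26.6 gap(axis) 57.3 lat 1.5 dz 0.4
[561.4737962   71.06562684 206.53273445] [ 8.20530048e-02  1.16266076e-01  1.96738316e+00 -3.96789376e-04
  1.00941585e+00 -1.69420957e+00]
```

>>> step_arm --pt "0 0 0 0 6" --pt "0 0 0 0 6" --pt "0 0 0 0 6" --pt "0 0 0 0 6" --pt "0 0 0 0 6"

```text
time: 10.0
tcp_pos: [561.5, 71.0, 206.5]
orientation: [3.122, 0.044, 2.797]
ft_force: [-0.1, -0.3, -2.7]
gripper_width: 26.5
```

>>> step_arm --pt "0 0 0 0 6" --pt "0 0 0 0 6" --pt "0 0 0 0 6" --pt "0 0 0 0 6" --pt "0 0 0 0 6"

```text
time: 10.42
tcp_pos: [561.4, 71.0, 206.5]
orientation: [3.102, 0.027, 2.246]
ft_force: [0.5, 0.3, -1.6]
gripper_width: 26.7
```

>>> step_arm --pt "0 0 0 0 6" --pt "0 0 0 0 6" --pt "0 0 0 0 6" --pt "0 0 0 0 6" --pt "0 0 0 0 3"

```text
time: 10.83
tcp_pos: [561.5, 71.0, 206.5]
orientation: [3.093, 0.005, 1.748]
ft_force: [0.3, -0.2, -1.2]
gripper_width: 26.8
```

>>> step_arm --pt "0 0 0 0 0" --pt "0 0 0 0 0"

```text
time: 11.0
tcp_pos: [561.4, 71.0, 206.6]
orientation: [3.093, 0.005, 1.748]
ft_force: [0.3, -0.0, -2.0]
gripper_width: 26.6
```

```bash
python3 -c "from h import *;rep();print(manip.get_state()['tcp_pos'],manip.get_state()['joint_pos'])"
```

```text
tilt deg [-2.46  0.49] foot [569.   70.7  42.9] mid [567.   71.1  90.4] blue 129.5 blue err -118.3 gap(axis) 56.9 lat 1.7 dz 0.4
[561.44066631  71.00013734 206.55774046] [ 8.19352726e-02  1.16135391e-01  1.96748039e+00 -3.79582787e-04
  1.00939172e+00 -9.51942832e-02]
```

>>> step_arm --pt "0 0 0 0 1.5" --pt "0 0 0 0 0" --pt "0 0 0 0 0" --pt "0 0 0 0 0" --pt "0 0 0 0 0"

```text
time: 11.42
tcp_pos: [561.5, 71.0, 206.6]
orientation: [3.093, 0.004, 1.723]
ft_force: [0.2, -0.1, -2.1]
gripper_width: 26.7
```

```bash
python3 - <<'E'
from h import *
rep()
from fit import *
a=grab("scene");b=grab("side")
s=manip.get_state();RT=R.from_euler('xyz',s["orientation"]);p=PH
Rh=RT*R.from_euler('xyz',[np.pi+p[2],p[3],p[4]]);f=s["tcp_pos"]+RT.apply([p[0],p[1],p[5]])
t=[]
for d,(x0,y0,x1,y1) in ((a,(230,150,370,255)),(b,(190,130,330,235))):
    im=d["image"].copy()
    for k in (0,1,2):
      for y in(-9,9):
        for z in (15,80):
            u=proj(d,f+Rh.apply(Rz(np.radians(120*k))@np.array([16.7,y,z])))[0]
            cv2.circle(im,tuple(u.round().astype(int)),0,((255,255,0),(0,128,255),(0,255,0))[k],-1)
    t.append(cv2.resize(im[y0:y1,x0:x1],(400,300),interpolation=cv2.INTER_NEAREST))
cv2.imwrite("pics/l3.png",np.hstack(t))
E
```

```text
tilt deg [-2.45  0.49] foot [569.1  70.7  43. ] mid [567.   71.1  90.4] blue 128.1 blue err -119.7 gap(axis) 56.9 lat 1.7 dz 0.4
```

View pics/l3.png

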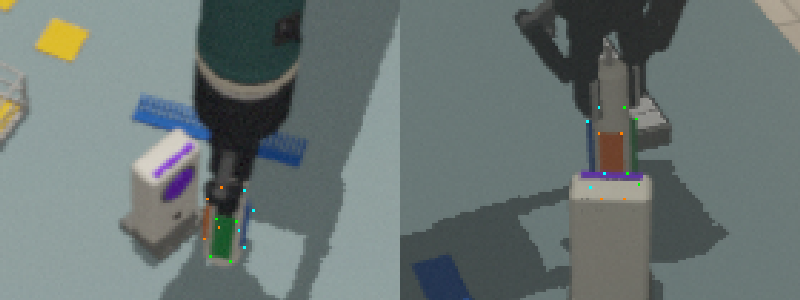

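>>> step_arm --pt "0 0 0 0 0" --pt "0 0 0 0 0" --pt "0 0 0 0 0" --pt "0 0 0 0 0" --pt "0 0 0 0 0"

```text
time: 11.93
tcp_pos: [561.5, 71.0, 206.6]
orientation: [3.093, 0.004, 1.724]
ft_force: [0.4, -0.3, -1.8]
gripper_width: 26.4
```

>>> step_arm --pt "0 0 0 0 0" --pt "0 0 0 0 0" --pt "0 0 0 0 0" --pt "0 0 0 0 0" --pt "0 0 0 0 0"

```text
time: 12.35
tcp_pos: [561.5, 71.0, 206.6]
orientation: [3.093, 0.004, 1.724]
ft_force: [-0.2, -0.8, -0.9]
gripper_width: 26.4
```

>>> step_arm --pt "0 0 0 0 6" --pt "0 0 0 0 6" --pt "0 0 0 0 6" --pt "0 0 0 0 6" --pt "0 0 0 0 6"

```text
time: 12.77
tcp_pos: [561.5, 71.0, 206.6]
orientation: [3.098, -0.022, 1.179]
ft_force: [0.3, -0.3, -1.9]
gripper_width: 26.5
```

>>> step_arm --pt "0 0 0 0 6" --pt "0 0 0 0 6" --pt "0 0 0 0 6" --pt "0 0 0 0 6" --pt "0 0 0 0 6"

```text
time: 13.18
tcp_pos: [561.5, 71.0, 206.6]
orientation: [3.116, -0.041, 0.628]
ft_force: [-0.3, 0.3, -0.6]
gripper_width: 26.5
```

>>> step_arm --pt "0 0 0 0 6" --pt "0 0 0 0 6" --pt "0 0 0 0 6" --pt "0 0 0 0 6" --pt "0 0 0 0 6"

```text
time: 13.6
tcp_pos: [561.4, 71.0, 206.5]
orientation: [3.142, -0.049, 0.077]
ft_force: [-0.2, -0.8, -2.1]
gripper_width: 26.8
```

>>> step_arm --pt "0 0 0 0 6" --pt "0 0 0 0 6" --pt "0 0 0 0 6" --pt "0 0 0 0 4" --pt "0 0 0 0 0"

```text
time: 14.02
tcp_pos: [561.5, 71.0, 206.6]
orientation: [-3.122, -0.045, -0.331]
ft_force: [-0.3, -0.3, -1.9]
gripper_width: 26.8
```

```bash
python3 -c "from h import *;rep();print(manip.get_state()['tcp_pos'],manip.get_state()['joint_pos'])"
```

```text
tilt deg [-2.32 -0.82] foot [568.8  72.3  42.9] mid [566.9  71.6  90.4] blue 10.5 blue err -237.3 gap(axis) 57.3 lat 2.0 dz 0.4
[561.46877932  70.97500562 206.57951094] [ 8.19166361e-02  1.16132210e-01  1.96744130e+00 -4.51777072e-04
  1.00937825e+00  1.98361742e+00]
```

Green faces the window within about 3°; I trim that and hold.

>>> step_arm --pt "0 0 0 0 2.5" --pt "0 0 0 0 0" --pt "0 0 0 0 0" --pt "0 0 0 0 0" --pt "0 0 0 0 0"

```text
time: 14.43
tcp_pos: [561.5, 71.0, 206.6]
orientation: [-3.121, -0.044, -0.366]
ft_force: [0.3, 0.2, -1.5]
gripper_width: 26.7
```

>>> step_arm --pt "0 0 0 0 0" --pt "0 0 0 0 0" --pt "0 0 0 0 0" --pt "0 0 0 0 0" --pt "0 0 0 0 0"

```text
time: 14.85
tcp_pos: [561.5, 71.0, 206.5]
orientation: [-3.121, -0.044, -0.364]
ft_force: [-0.2, 0.2, -2.1]
gripper_width: 26.3
```

```bash
python3 - <<'E'
from h import *
rep()
from fit import *
a=grab("scene");b=grab("side");grab("wrist","pics/l4w.png")
s=manip.get_state();RT=R.from_euler('xyz',s["orientation"]);p=PH
Rh=RT*R.from_euler('xyz',[np.pi+p[2],p[3],p[4]]);f=s["tcp_pos"]+RT.apply([p[0],p[1],p[5]])
t=[]
for d,(x0,y0,x1,y1) in ((a,(230,150,370,255)),(b,(190,130,330,235))):
    im=d["image"].copy()
    for k in (0,1,2):
      for y in(-9,9):
        for z in (15,80):
            u=proj(d,f+Rh.apply(Rz(np.radians(120*k))@np.array([16.7,y,z])))[0]
            cv2.circle(im,tuple(u.round().astype(int)),0,((255,255,0),(0,128,255),(0,255,0))[k],-1)
    t.append(cv2.resize(im[y0:y1,x0:x1],(400,300),interpolation=cv2.INTER_NEAREST))
cv2.imwrite("pics/l4.png",np.hstack(t))
E
```

```text
tilt deg [-2.33 -0.83] foot [568.8  72.3  42.9] mid [566.9  71.6  90.4] blue 8.6 blue err -239.2 gap(axis) 57.3 lat 2.0 dz 0.4
```

View pics/l4.png

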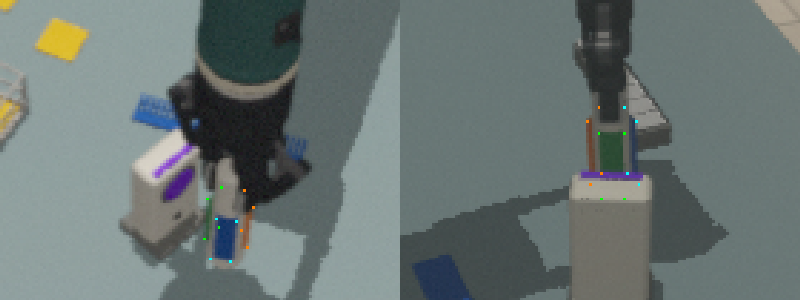

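>>> step_arm --pt "0 0 0 0 0" --pt "0 0 0 0 0" --pt "0 0 0 0 0" --pt "0 0 0 0 0" --pt "0 0 0 0 0"

```text
time: 15.42
tcp_pos: [561.5, 71.0, 206.6]
orientation: [-3.121, -0.044, -0.364]
ft_force: [0.5, -0.5, -1.5]
gripper_width: 26.6
```

>>> step_arm --pt "0 0 0 -0.004 0" --pt "0 0 0 -0.008 0" --pt "0 0 0 -0.01 0" --pt "0 0 0 -0.01 0" --pt "0 0 0 -0.01 0"

```text
time: 15.83
tcp_pos: [557.8, 70.7, 249.7]
orientation: [-3.123, -0.039, -0.364]
ft_force: [0.1, -0.4, -1.0]
gripper_width: 26.5
```

```bash
python3 -c "from h import *;rep();print(manip.get_state()['tcp_pos'],manip.get_state()['joint_pos'])"
```

```text
tilt deg [-2.04 -0.81] foot [564.3  72.   86. ] mid [562.7  71.3 133.5] blue 8.6 blue err -239.2 gap(axis) 55.4 lat 5.8 dz 43.5
[557.81003621  70.70327187 249.65311129] [ 8.19725141e-02  7.04173766e-02  1.93180669e+00 -4.41609889e-04
  1.09584758e+00  2.01632105e+00]
```

>>> step_arm --pt "0 0 0 -0.012 0" --pt "0 0 0 -0.015 0" --pt "0 0 0 -0.015 0" --pt "0 0 0 -0.012 0" --pt "0 0 0 -0.006 0"

```text
time: 16.25
tcp_pos: [556.0, 70.6, 320.2]
orientation: [-3.12, -0.046, -0.364]
ft_force: [0.2, 0.7, -1.2]
gripper_width: 26.9
```

```bash
python3 plan.py 490 -190 315 -21 10 0;python3 -c "from h import *;print(manip.get_state()['joint_pos'])"
```

```text
16.25 [556.   70.6 320.2] yaw -20.85 rp [-3.12   -0.0461] j6 2.016 F [ 0.2  0.7 -1.2] 26.9
tilt deg [-2.47 -0.84] foot [563.7  72.  156.6] mid [561.7  71.3 204.1] blue 8.6 blue err -239.2 gap(axis) 55.0 lat 6.7 dz 114.1
[[0.0, 0.0031, 0.0267, 0.0005, 0.02], [0.0, 0.0031, 0.0267, 0.0005, 0.02], [0.0, 0.0031, 0.0267, 0.0005, 0.02], [0.0, 0.0031, 0.0267, 0.0005, 0.02], [0.0, 0.0031, 0.0267, 0.0005, 0.02]]
[[0.0, 0.0031, 0.0267, 0.0005, 0.02], [0.0, 0.0032, 0.0267, 0.0005, 0.02], [0.0, 0.0032, 0.0267, 0.0005, 0.02], [0.0, 0.0032, 0.0267, 0.0005, 0.02], [0.0, 0.0032, 0.0267, 0.0005, 0.02]]
[ 8.20467838e-02  1.05969156e-02  1.86042287e+00 -4.31255536e-04
  1.21964731e+00  2.01629769e+00]
```

>>> step_arm --pt "0 0.0015 0.012 0 0" --pt "0 0.002 0.02 0 0" --pt "0 0.003 0.024 0 0" --pt "0 0.003 0.024 0 0" --pt "0 0.003 0.024 0 0"

```text
time: 16.67
tcp_pos: [531.1, -32.5, 322.2]
orientation: [-3.117, -0.052, -0.355]
ft_force: [0.1, -0.3, -2.7]
gripper_width: 26.6
```

>>> step_arm --pt "0 0.003 0.024 0 0" --pt "0 0.003 0.024 0 0" --pt "0 0.003 0.024 0 0" --pt "0 0.003 0.024 0 0" --pt "0 0.002 0.02 0 0"

```text
time: 17.08
tcp_pos: [497.9, -154.9, 317.0]
orientation: [-3.12, -0.047, -0.355]
ft_force: [0.3, 0.5, -1.4]
gripper_width: 26.7
```

>>> step_arm --pt "0 0.001 0.012 0 0" --pt "0 0 0.005 0 0" --pt "0 0 0 0 0"

```text
time: 17.33
tcp_pos: [489.0, -177.3, 314.6]
orientation: [-3.123, -0.044, -0.361]
ft_force: [-0.5, 0.3, -1.9]
gripper_width: 26.5
```

```bash
python3 plan.py 490 -195 315 -21 10 0;python3 -c "from h import *;print(manip.get_state()['joint_pos']);grab('wrist','pics/k1.png')"
```

```text
17.3333 [ 489.  -177.3  314.6] yaw -20.67 rp [-3.1229 -0.0436] j6 1.517 F [-0.5  0.3 -1.9] 26.5
tilt deg [-2.27 -0.75] foot [ 496.1 -176.3  150.9] mid [ 494.3 -176.9  198.4] blue 8.8 blue err -239.0 gap(axis) -200.2 lat -24.6 dz 108.4
[[0.0, 0.0007, 0.0016, -0.0, 0.03], [0.0, 0.0007, 0.0016, -0.0, 0.03], [0.0, 0.0007, 0.0016, -0.0, 0.03], [0.0, 0.0007, 0.0016, -0.0, 0.03], [0.0, 0.0007, 0.0016, -0.0, 0.03]]
[[0.0, 0.0007, 0.0016, -0.0, 0.03], [0.0, 0.0007, 0.0016, -0.0, 0.03], [0.0, 0.0007, 0.0016, -0.0, 0.03], [0.0, 0.0007, 0.0016, -0.0, 0.03], [0.0, 0.0007, 0.0016, -0.0, 0.03]]
[-0.40679535 -0.06155692  1.94129854  0.02202126  1.21919321  1.51722643]
```

View pics/k1.png

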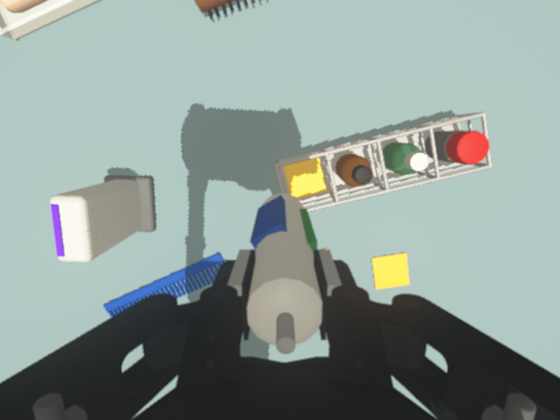

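```bash
python3 - <<'E'
from h import *
d=last("wrist");crop(d,265,100,500,220,3.4,"pics/k1c.png")
E
```

```text
(no output)
```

View pics/k1c.png

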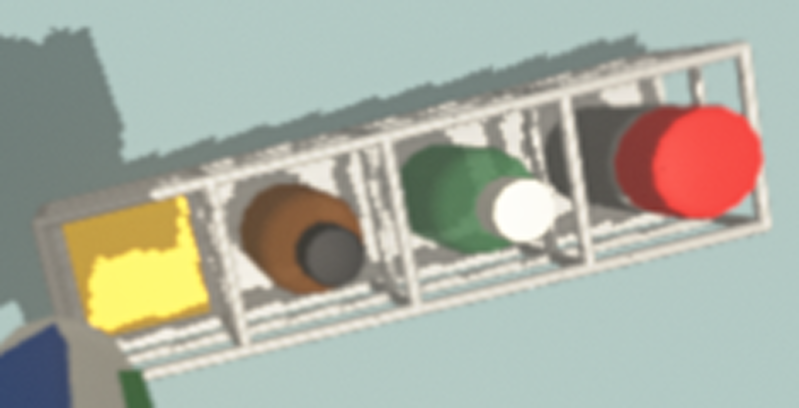

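```bash
python3 - <<'E'
from fit import *
d=last("wrist");S=lambda x,y:(265+x/3.4-.35,100+y/3.4-.35)
o=[]
for l,p in [((27.5,-104,57),(748,42)),((-27.5,-104,57),(770,228)),((27.5,104,57),(36,215)),((25.5,51,56),(210,184)),((-25.5,51,56),(242,343)),((25.5,0,56),(388,140)),((-25.5,0,56),(415,303)),((25.5,-51,56),(567,97)),((-25.5,-51,56),(587,263)),((21,97.5,7),(62,228)),((21,55.5,7),(185,195)),((-21,55.5,7),(210,303)),((-21,97.5,7),(95,332))]:
    o.append((d,l,S(*p),1))
x,r=fit(o,[487,-275,-.12]);print(x,np.degrees(x[2]));print(r.tolist());print("pad",x[:2]+(Rz(x[2])@[0,76.5,0])[:2])
E
```

```text
[ 4.88973965e+02 -2.74606678e+02 -1.19665528e-01] -6.856329695882814
[[1.9, -0.8], [1.8, 1.3], [-2.3, 0.4], [-0.2, -1.6], [1.2, 1.7], [-0.7, -1.2], [0.6, 1.7], [-0.7, -1.4], [1.0, 1.5], [-0.7, -3.0], [-0.5, -2.2], [0.1, 2.1], [-1.7, 2.0]]
pad [ 498.10654493 -198.65375862]
```

>>> step_arm --pt "0 0.002 0.006 0.002 0" --pt "0 0.002 0.006 0.006 0" --pt "0 0.002 0.006 0.01 0" --pt "0 0.001 0.002 0.012 0" --pt "0 0 0 0.012 0"

```text
time: 17.8
tcp_pos: [492.8, -198.2, 271.9]
orientation: [-3.122, -0.049, -0.356]
ft_force: [-0.0, -0.4, -1.8]
gripper_width: 26.8
```

>>> step_arm --pt "0 0 0 0.012 0" --pt "0 0 0 0.008 0" --pt "0 0 0 0.004 0" --pt "0 0 0 0 0"

```text
time: 18.13
tcp_pos: [492.0, -196.5, 238.8]
orientation: [-3.121, -0.039, -0.355]
ft_force: [-0.2, 0.0, -1.6]
gripper_width: 26.6
```

```bash
python3 plan.py 490 -195 315 -21 1 0;python3 -c "from h import *;print(manip.get_state()['joint_pos']);grab('wrist','pics/k2.png')"
```

```text
18.1333 [ 492.  -196.5  238.8] yaw -20.34 rp [-3.1212 -0.0392] j6 1.474 F [-0.2  0.  -1.6] 26.6
tilt deg [-2.07 -0.94] foot [ 498.6 -194.8   75.1] mid [ 496.9 -195.6  122.6] blue 9.1 blue err -238.7 gap(axis) -216.5 lat -34.2 dz 32.6
[[0.0, -0.0024, -0.0007, -0.0762, 0.66]]
[-0.43918573  0.02071957  2.00510116  0.02682189  1.07852794  1.4740309 ]
```

View pics/k2.png

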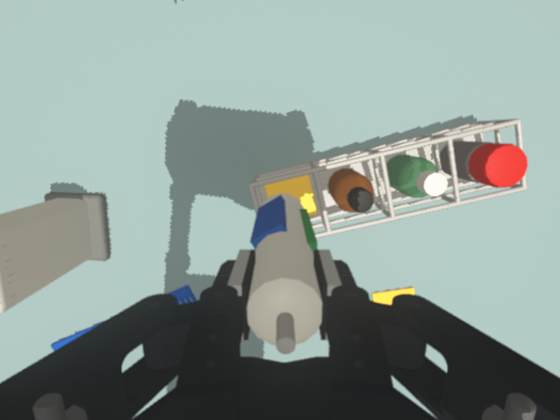

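```bash
cat > down.py <<'E'
from h import *
s=manip.get_state();RT=R.from_euler('xyz',s["orientation"]);ax,f,m,b=handle(s)
for q in (f,):
    d=np.array([497.6,-199,7.0])-q
    print("foot",f.round(1),"tilt",np.degrees(ax[:2]).round(2),"world d",d.round(1),"tool d",RT.inv().apply(d).round(1),"F",s["ft_force"].round(1),"t",s["time"])
E
python3 down.py; python3 - <<'E'
from h import *
from fit import *
b=grab("side");a=grab("scene")
im=[]
ax,f,m,bl=handle()
for d,(x0,y0,x1,y1) in ((a,(150,110,290,215)),(b,(220,220,360,325))):
    i=d["image"].copy()
    th=np.linspace(0,6.28,13)
    for c in [f+np.array([17*np.cos(t),17*np.sin(t),0]) for t in th]: cv2.circle(i,tuple(proj(d,c)[0].round().astype(int)),0,(255,0,255),-1)
    for q in ((-21,-21),(21,-21),(21,21),(-21,21)):
        P=np.array([497.6,-199,7])+Rz(np.radians(-7))@np.array([*q,0.]);cv2.circle(i,tuple(proj(d,P)[0].round().astype(int)),0,(0,0,255),-1)
    im.append(cv2.resize(i[y0:y1,x0:x1],(400,300),interpolation=cv2.INTER_NEAREST))
cv2.imwrite("pics/k2o.png",np.hstack(im))
E
```

```text
foot [ 498.7 -194.8   75.4] tilt [-2.07 -0.94] world d [ -1.1  -4.2 -68.4] tool d [-2.2  5.7 68.3] F [ 0.3  0.7 -2. ] t 18.1833
```

View pics/k2o.png

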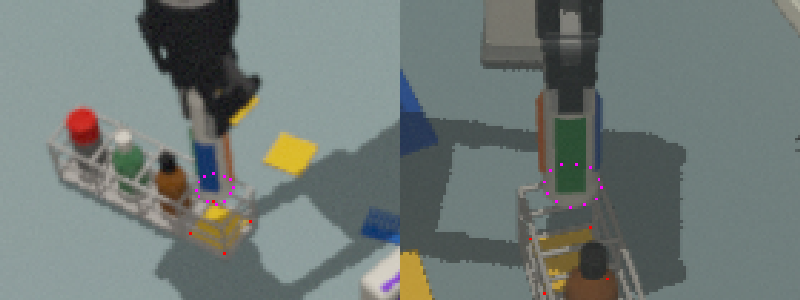

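```bash
python3 - <<'E'
from h import *
a,b=last("scene"),last("side")
i=np.hstack([cv2.resize(a["image"][150:205,195:250],(400,400),interpolation=cv2.INTER_CUBIC),cv2.resize(b["image"][245:300,255:310],(400,400),interpolation=cv2.INTER_CUBIC)])
cv2.imwrite("pics/k2z.png",i)
ax,f,m,bl=handle()
for d,x0,y0 in((a,195,150),(b,255,245)):
    print([((proj(d,q)[0]-[x0,y0]+.5)*400/55).round() for q in (f,f+85*ax)])
E
```

```text
[array([220., 188.]), array([198.,  37.])]
[array([185., 288.]), array([185.,  53.])]
```

View pics/k2z.png

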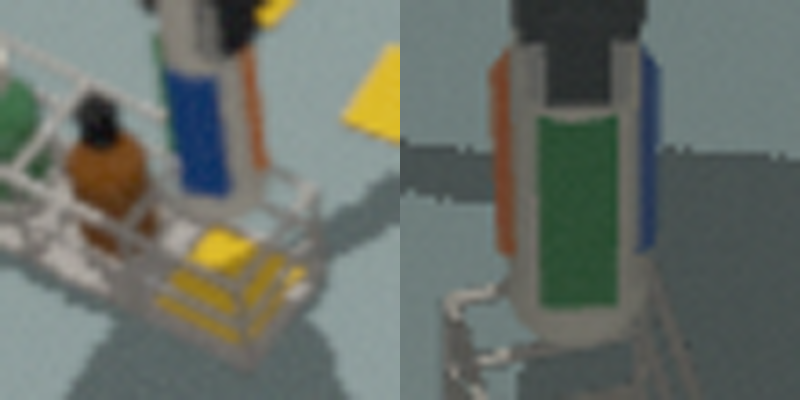

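>>> step_arm --pt "0 -0.001 0.002 0.002 0" --pt "0 -0.001 0.002 0.003 0" --pt "0 -0.0002 0.0015 0.003 0" --pt "0 0 0 0.002 0" --pt "0 0 0 0 0"

```text
time: 18.7
tcp_pos: [490.9, -202.6, 233.4]
orientation: [-3.122, -0.049, -0.355]
ft_force: [0.3, -0.6, -0.8]
gripper_width: 26.6
```

```bash
python3 down.py
```

```text
foot [ 499.  -201.7   69.8] tilt [-2.59 -0.68] world d [ -1.4   2.7 -62.8] tool d [-5.4 -0.9 62.6] F [ 0.3 -0.6 -0.8] t 18.7
```

>>> step_arm --pt "0 -0.001 -0.0003 0.004 0" --pt "0 -0.001 -0.0003 0.006 0" --pt "0 -0.0008 0 0.007 0" --pt "0 -0.0006 0 0.006 0" --pt "0 -0.0005 0 0.004 0"

```text
time: 19.12
tcp_pos: [489.3, -200.9, 205.0]
orientation: [-3.122, -0.052, -0.355]
ft_force: [-0.5, 0.4, -1.1]
gripper_width: 26.7
```

```bash
python3 down.py
```

```text
foot [ 497.9 -200.2   41.4] tilt [-2.74 -0.62] world d [ -0.3   1.2 -34.4] tool d [-2.5 -0.4 34.4] F [-0.5  0.4 -1.1] t 19.1167
```

>>> step_arm --pt "0 -0.0005 0 0.004 0" --pt "0 -0.0005 0 0.005 0" --pt "0 -0.0005 0 0.005 0" --pt "0 -0.0004 0 0.004 0" --pt "0 0 0 0.002 0"

```text
time: 19.53
tcp_pos: [487.6, -199.5, 180.8]
orientation: [-3.122, -0.049, -0.355]
ft_force: [-0.5, 0.1, -1.6]
gripper_width: 26.6
```

>>> step_arm --pt "0 0 0 0 0"

```text
time: 19.62
tcp_pos: [487.2, -199.4, 180.0]
orientation: [-3.122, -0.048, -0.355]
ft_force: [-0.1, -0.7, -0.9]
gripper_width: 26.9
```

```bash
python3 down.py; python3 - <<'E'
from h import *
a=grab("scene");b=grab("side")
i=np.hstack([cv2.resize(a["image"][150:205,195:250],(400,400),interpolation=cv2.INTER_CUBIC),cv2.resize(b["image"][245:325,245:325],(400,400),interpolation=cv2.INTER_CUBIC)])
cv2.imwrite("pics/k3.png",i)
E
```

```text
foot [ 495.1 -198.3   16.4] tilt [-2.5  -0.73] world d [ 2.5 -0.7 -9.4] tool d [ 2.1 -0.   9.5] F [-0.1 -0.7 -0.9] t 19.6167
```

View pics/k3.png

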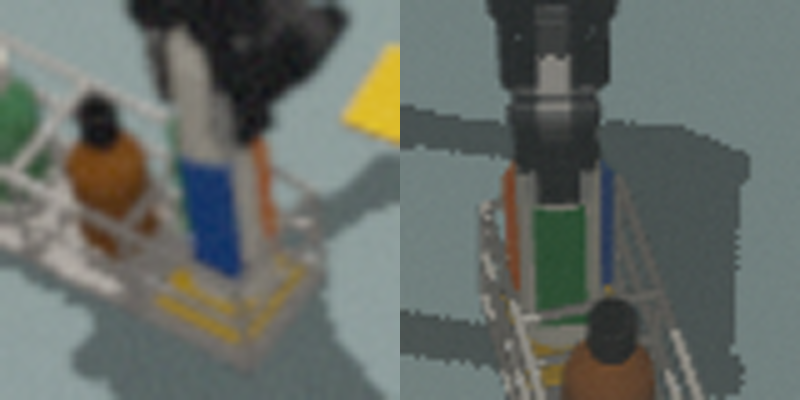

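>>> step_arm --pt "0 0.001 0 0.002 0" --pt "0 0.001 0 0.002 0" --pt "0 0 0 0.0015 0" --pt "0 0 0 0.001 0" --pt "0 0 0 0 0"

```text
time: 20.13
tcp_pos: [491.1, -200.9, 175.2]
orientation: [-3.122, -0.052, -0.355]
ft_force: [-0.2, -0.1, -1.2]
gripper_width: 26.5
```

```bash
python3 down.py
```

```text
foot [ 499.6 -200.1   11.6] tilt [-2.71 -0.63] world d [-2.   1.1 -4.6] tool d [-2.5 -0.3  4.5] F [-0.2 -0.1 -1.2] t 20.1333
```

>>> step_arm --pt "0 -0.001 0 0.001 0" --pt "0 0 0 0.001 0" --pt "0 0 0 0 0" --pt "0 0 0 0 0"

```text
time: 20.47
tcp_pos: [490.2, -200.5, 173.0]
orientation: [-3.122, -0.052, -0.355]
ft_force: [-0.8, 0.7, -1.0]
gripper_width: 26.5
```

```bash
python3 down.py
```

```text
foot [ 498.7 -199.7    9.4] tilt [-2.72 -0.63] world d [-1.1  0.7 -2.4] tool d [-1.4 -0.2  2.4] F [-0.8  0.7 -1. ] t 20.4667
```

>>> step_arm --pt "0 -0.0005 0 0.001 0" --pt "0 0 0 0 0" --pt "0 0 0 0 0"

```text
time: 20.72
tcp_pos: [489.8, -200.3, 172.0]
orientation: [-3.122, -0.052, -0.355]
ft_force: [0.0, 0.7, -1.4]
gripper_width: 26.5
```

```bash
python3 down.py
```

```text
foot [ 498.3 -199.5    8.4] tilt [-2.73 -0.62] world d [-0.7  0.5 -1.4] tool d [-0.9 -0.2  1.4] F [ 0.   0.7 -1.4] t 20.7167
```

>>> step_arm --pt "0 0 0 0.001 0" --pt "0 0 0 0 0"

```text
time: 20.88
tcp_pos: [490.1, -200.4, 171.3]
orientation: [-3.122, -0.053, -0.355]
ft_force: [0.2, 0.2, -0.6]
gripper_width: 26.1
```

```bash
python3 down.py
```

```text
foot [ 498.7 -199.7    7.7] tilt [-2.76 -0.61] world d [-1.1  0.7 -0.7] tool d [-1.3 -0.3  0.6] F [ 0.2  0.2 -0.6] t 20.8833
```

>>> step_arm --pt "0 0 0 0.0005 0" --pt "0 0 0 0 0"

```text
time: 21.05
tcp_pos: [490.3, -200.5, 171.3]
orientation: [-3.122, -0.053, -0.355]
ft_force: [0.8, 1.2, -1.0]
gripper_width: 26.7
```

```bash
python3 down.py
```

```text
foot [ 499.  -199.8    7.7] tilt [-2.79 -0.6 ] world d [-1.4  0.8 -0.7] tool d [-1.6 -0.3  0.6] F [ 0.8  1.2 -1. ] t 21.05
```

>>> step_arm --pt "0 0 0 0.001 0" --pt "0 0 0 0.0005 0" --pt "0 0 0 0 0"

```text
time: 21.3
tcp_pos: [490.8, -200.6, 171.2]
orientation: [-3.122, -0.054, -0.355]
ft_force: [0.2, 0.2, -0.6]
gripper_width: 25.9
```

```bash
python3 down.py
```

```text
foot [ 499.5 -200.     7.6] tilt [-2.81 -0.59] world d [-1.9  1.  -0.6] tool d [-2.2 -0.3  0.5] F [ 0.2  0.2 -0.6] t 21.3
```

>>> step_arm --pt "0 0 0 0.002 0"

```text
time: 21.38
tcp_pos: [491.8, -201.0, 170.8]
orientation: [-3.122, -0.056, -0.355]
ft_force: [-4.0, 2.2, 19.2]
gripper_width: 26.6
```

```bash
python3 down.py; python3 - <<'E'
from h import *
a=grab("scene");b=grab("side");w=grab("wrist","pics/k4w.png")
i=np.hstack([cv2.resize(a["image"][150:205,195:250],(400,400),interpolation=cv2.INTER_CUBIC),cv2.resize(b["image"][245:325,245:325],(400,400),interpolation=cv2.INTER_CUBIC)])
cv2.imwrite("pics/k4.png",i)
E
```

```text
foot [ 500.9 -200.5    7.3] tilt [-2.93 -0.54] world d [-3.3  1.5 -0.3] tool d [-3.6 -0.3  0.1] F [-4.   2.2 19.2] t 21.3833
```

View pics/k4.png

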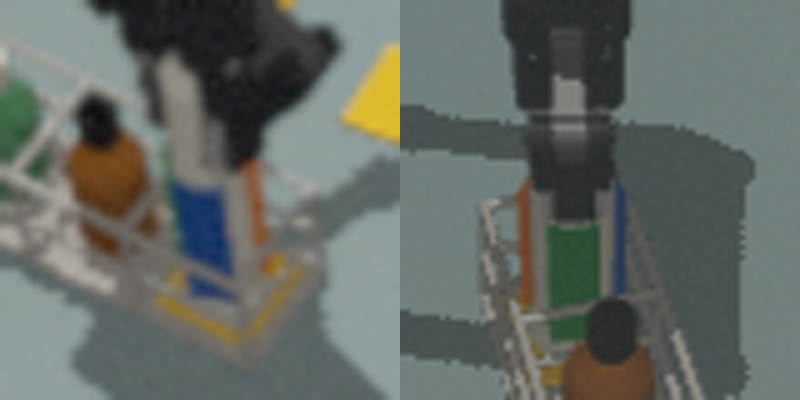

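View pics/k4w.png

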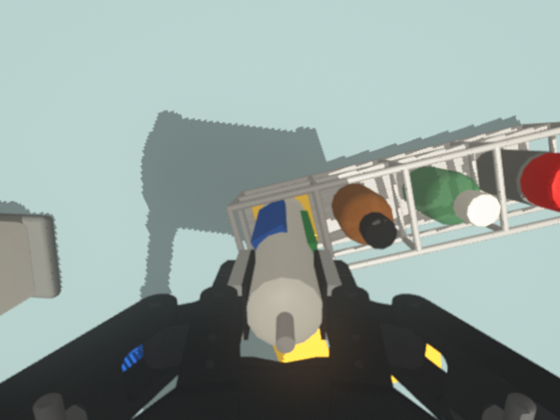

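>>> step_arm --pt "0 0 0 0 0"

```text
time: 21.62
tcp_pos: [492.1, -200.9, 171.3]
orientation: [-3.122, -0.057, -0.355]
ft_force: [0.3, -0.4, -1.5]
gripper_width: 27.1
```

>>> step_arm --pt "0.36 0 0 0 0" --pt "0.4 0 0 0 0" --pt "0.45 0 0 0 0" --pt "0.5 0 0 0 0" --pt "0.6 0 0 0 0"

```text
time: 22.03
tcp_pos: [492.6, -201.2, 170.6]
orientation: [-3.122, -0.058, -0.355]
ft_force: [0.2, -0.3, 0.8]
gripper_width: 50.9
```

>>> step_arm --pt "0.7 0 0 0 0" --pt "0.8 0 0 0 0" --pt "0.8 0 0 0 0"

```text
time: 22.28
tcp_pos: [492.3, -201.1, 170.0]
orientation: [-3.122, -0.058, -0.355]
ft_force: [0.9, 0.1, -0.7]
gripper_width: 68.2
```

```bash
python3 down.py; python3 - <<'E'
from h import *
a=grab("scene");b=grab("side");w=grab("wrist","pics/k5w.png")
i=np.hstack([cv2.resize(a["image"][150:205,195:250],(400,400),interpolation=cv2.INTER_CUBIC),cv2.resize(b["image"][245:325,245:325],(400,400),interpolation=cv2.INTER_CUBIC)])
cv2.imwrite("pics/k5.png",i)
E
```

```text
foot [ 501.7 -200.7    6.5] tilt [-3.03 -0.51] world d [-4.1  1.7  0.5] tool d [-4.4 -0.2 -0.8] F [ 0.9  0.1 -0.7] t 22.2833
```

View pics/k5.png

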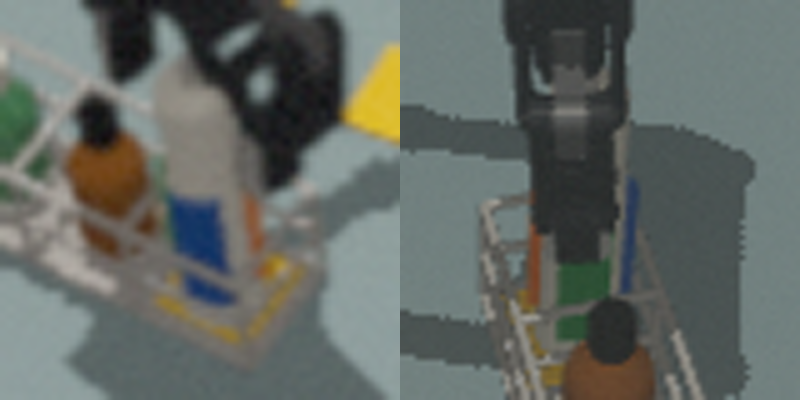

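View pics/k5w.png

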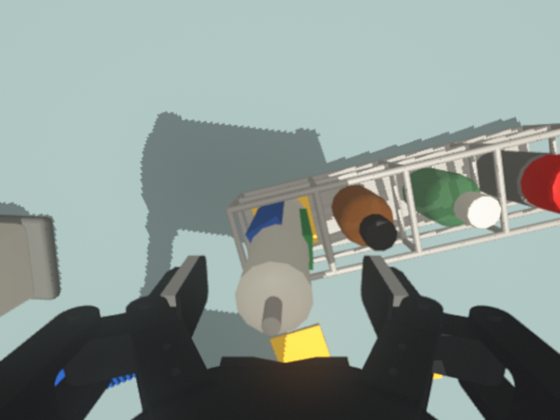

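>>> step_arm --pt "0.9 0 0 -0.004 0" --pt "1 0 0 -0.008 0" --pt "1 0 0 -0.012 0" --pt "1 0 0 -0.015 0" --pt "1 0 0 -0.015 0"

```text
time: 22.85
tcp_pos: [486.8, -200.0, 224.5]
orientation: [-3.122, -0.05, -0.355]
ft_force: [-0.3, 0.6, 0.7]
gripper_width: 85.4
```

>>> step_arm --pt "1 0 0 -0.015 0" --pt "1 0 0 -0.02 0" --pt "1 0 0 -0.02 0" --pt "1 -0.01 0 -0.015 0" --pt "1 -0.02 0 -0.005 0"

```text
time: 23.27
tcp_pos: [457.2, -191.1, 311.3]
orientation: [-3.123, -0.063, -0.355]
ft_force: [0.5, 0.5, 0.8]
gripper_width: 85.1
```

>>> step_arm --pt "1 -0.02 0 0 0" --pt "1 -0.01 0 0 0" --pt "1 0 0 0 0" --pt "1 0 0 0 0"

```text
time: 23.6
tcp_pos: [427.6, -180.3, 317.7]
orientation: [-3.124, -0.074, -0.355]
ft_force: [0.2, 0.5, 0.4]
gripper_width: 85.5
```

```bash
python3 - <<'E'
from h import *
print(manip.get_state()["tcp_pos"],manip.get_state()["qvel"].round(3))
a=grab("scene","pics/k6s.png");b=grab("side");w=grab("wrist","pics/k6w.png")
i=np.hstack([cv2.resize(a["image"][145:215,180:250],(400,400),interpolation=cv2.INTER_CUBIC),cv2.resize(b["image"][225:325,235:335],(400,400),interpolation=cv2.INTER_CUBIC)])
cv2.imwrite("pics/k6.png",i)
E
```

```text
[ 427.55688734 -180.27938255  317.7078991 ] [-0.    -0.027  0.005  0.     0.011  0.   ]
```

View pics/k6.png

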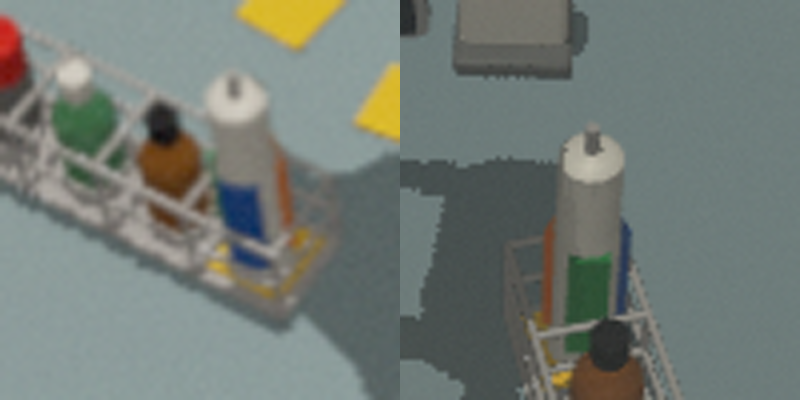

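View pics/k6w.png

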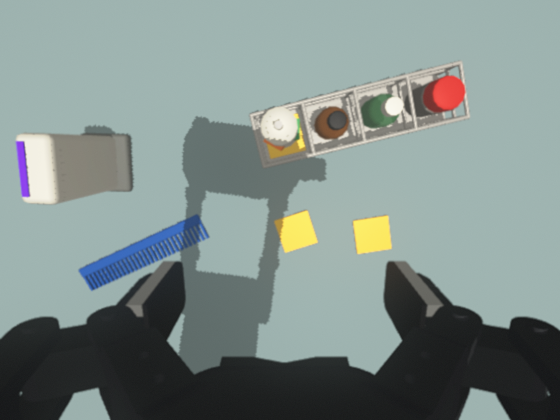

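View pics/k6s.png

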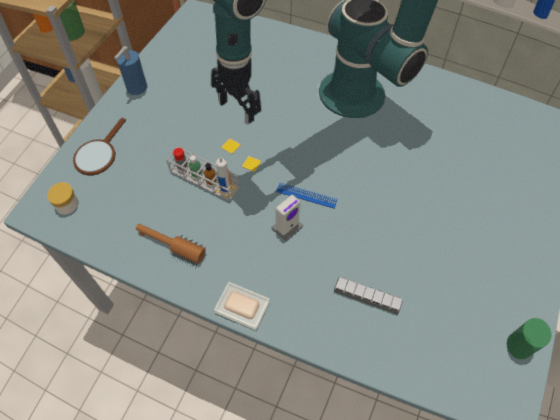

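```bash
python3 - <<'E'
from h import *
a,b,w=last("scene"),last("side"),last("wrist")
t=tri([(a,180+236/5.714-.4,145+98/5.714-.4),(b,235+193/4-.4,225+158/4-.4)]);print("collar top",t)
crop(w,235,50,345,180,4.5,"pics/k6c.png")
for P in ([500,-200,7],[500,-200,135],[500,-200,153]): print(((proj(w,P)[0]-[235,50]+.4)*4.5).round())
E
```

```text
collar top (array([ 500.9, -200.6,  135.1]), [0.4, 0.4])
[221. 376.]
[207. 350.]
[203. 344.]
```

View pics/k6c.png

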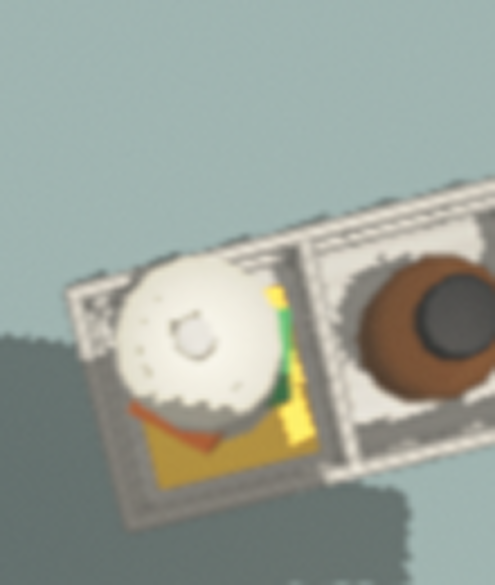

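```bash
python3 -c "
from bench import manip
print(manip.get_state()['time'],manip.finish_job())"
```

```text
the job is handed in; nothing more can be done
23.75 None
```

I showed the handle's blue, orange and green sides to the lamp window in that order and stood the handle in the rack's empty cell with the yellow pad. I handed the job in at 23.75 s; no verdict was given.

- **At the lamp:** By my pose estimate, each side faced the window to within about 1° for 0.9–1.5 s. The strip surface was 40–42 mm from the window, level to 1 mm and centred to 2 mm. Nothing touched the lamp.
- **Tilt:** The handle leaned about 3.5° on the blue hold and about 2.5° on the other two. The lean built up in the arm moves, and I did not remove it.
- **Placing:** I lowered the handle until it pressed on the pad. The wrist force peaked at about 19 N, then I eased off and opened the fingers.
- **Last check:** From the pictures, the collar top is at (501, -200.5, 135.1) mm. The height expected on the pad is 135 mm, so the handle stands upright on it, about 3 mm off the cell's centre. The other things look unmoved, and the gripper is open and clear of everything.

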